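# Unhook, invert and rack the sample bottles

## Task

Mix and rack the hanging bottles one at a time: the red-capped one first, then yellow, then blue, as far as they are there. Take each off its safety hook by pushing its bail back against the sprung keeper and lifting it out, turn it upside down away from the stand and keep it so for three seconds, then set it back upright in any free pocket of the white rack and let go. When all of them stand in the rack, press the green button of the timer; leave the lime tube rack, the pen cup and the small vial where they are.

Things in the scene. Friction and masses are not known exactly. Their poses are not given: they have to be found in the camera images.
- stand: fixed stand carrying three yellow safety hooks in a row along its y axis, 115 mm apart; its +x axis points away from the robot (its turn about z varies between about 0.2 and 0.4 rad). Origin on the worktop directly below the middle bottle's bail bar. Base plate 120 x 344 mm, 10 mm thick, x from -35 to +85 mm; uprights and a cross beam stand behind the hooks (x from 42 to 62 mm, top 207 mm high)
- hook_a (a point): seat of the right-hand (-y) hook = centre of a bail bar resting in it, 190 mm high. Hook: 14 mm wide plate; bowl 4 to 12 mm below the seat; tip 6 to 13 mm in front (robot side); on the tip a nose, 7 to 14 mm above the seat, reaching to 3 mm behind it, so a bar lifts out only once moved 8 mm or more, best 11 to 15, in the stand's +x; shank 34 mm behind, hook top 22 mm above
- hook_b (a point): seat of the middle hook = centre of a bail bar resting in it, 190 mm high. Hook: 14 mm wide plate; bowl 4 to 12 mm below the seat; tip 6 to 13 mm in front (robot side); on the tip a nose, 7 to 14 mm above the seat, reaching to 3 mm behind it, so a bar lifts out only once moved 8 mm or more, best 11 to 15, in the stand's +x; shank 34 mm behind, hook top 22 mm above
- hook_c (a point): seat of the left-hand (+y) hook = centre of a bail bar resting in it, 190 mm high. Hook: 14 mm wide plate; bowl 4 to 12 mm below the seat; tip 6 to 13 mm in front (robot side); on the tip a nose, 7 to 14 mm above the seat, reaching to 3 mm behind it, so a bar lifts out only once moved 8 mm or more, best 11 to 15, in the stand's +x; shank 34 mm behind, hook top 22 mm above
- keeper_a (a joint): red sprung keeper (plunger with an upright face 13 mm wide and 15 mm high) across the throat of hook_a, its face 1.5 mm behind the resting bail bar; travel in m along the stand's +x as the bar pushes it back: 0 = closed, 0.020 = fully back; takes 1.2 to 1.8 N; closes by itself
- keeper_b (a joint): red sprung keeper (plunger with an upright face 13 mm wide and 15 mm high) across the throat of hook_b, its face 1.5 mm behind the resting bail bar; travel in m along the stand's +x as the bar pushes it back: 0 = closed, 0.020 = fully back; takes 1.2 to 1.8 N; closes by itself
- keeper_c (a joint): red sprung keeper (plunger with an upright face 13 mm wide and 15 mm high) across the throat of hook_c, its face 1.5 mm behind the resting bail bar; travel in m along the stand's +x as the bar pushes it back: 0 = closed, 0.020 = fully back; takes 1.2 to 1.8 N; closes by itself
- bottle_red: closed square amber bottle, red cap, about 0.1 kg (centre of mass 50 mm up), may be absent; origin at the centre of its underside, z up. Body 44 x 44 mm (faces along x and y), 80 mm high (grip it here), cap 36 mm diameter to 116 mm, above it a rigid bail in its y-z plane: 8 mm wire, 56 mm wide over all, level top bar along y. Hangs in a hook at the start, underside 22 mm above the worktop, 12 mm above the base plate
- bail_red (a point): middle of the top bar of the red-capped bottle's bail, 168 mm above its underside
- bottle_yellow: closed square amber bottle, yellow cap, about 0.1 kg (centre of mass 50 mm up), may be absent; origin at the centre of its underside, z up. Body 44 x 44 mm (faces along x and y), 80 mm high (grip it here), cap 36 mm diameter to 116 mm, above it a rigid bail in its y-z plane: 8 mm wire, 56 mm wide over all, level top bar along y. Hangs in a hook at the start, underside 22 mm above the worktop, 12 mm above the base plate
- bail_yellow (a point): middle of the top bar of the yellow-capped bottle's bail, 168 mm above its underside
- bottle_blue: closed square amber bottle, blue cap, about 0.1 kg (centre of mass 50 mm up), may be absent; origin at the centre of its underside, z up. Body 44 x 44 mm (faces along x and y), 80 mm high (grip it here), cap 36 mm diameter to 116 mm, above it a rigid bail in its y-z plane: 8 mm wire, 56 mm wide over all, level top bar along y. Hangs in a hook at the start, underside 22 mm above the worktop, 12 mm above the base plate
- bail_blue (a point): middle of the top bar of the blue-capped bottle's bail, 168 mm above its underside
- rack: loose white rack plate, 100 x 270 mm, 32 mm high, 2 kg, with three round pockets in a row along its y axis, 95 mm apart; origin at the centre of its underside
- rack_hole0 (a point): centre of the mouth of the rack's -y pocket, at the rack's top face; 68 mm diameter, 22 mm deep, with a bevelled edge
- rack_hole1 (a point): centre of the mouth of the rack's middle pocket, at the rack's top face; 68 mm diameter, 22 mm deep, with a bevelled edge
- rack_hole2 (a point): centre of the mouth of the rack's +y pocket, at the rack's top face; 68 mm diameter, 22 mm deep, with a bevelled edge
- start (a joint): travel of the timer's green button, m: 0 = up, 0.006 = fully down (4 N); springs back
- start_top (a point): centre of the top of the green button (26 mm diameter) on the fixed grey timer (85 x 66 mm, 30 mm high, with a dark display); the button's travel is straight down
- lime_rack: bystander: lime-green tube rack 64 x 58 x 92 mm; origin under its centre
- pen_cup: bystander: black mesh pen cup with pens, 75 mm diameter, 152 mm high; origin under its centre
- vial: bystander: small vial with dark red cap, 15 mm diameter, 39 mm high; origin under its centre

How it is judged (in metres and radians):
On the way, in this order (a step that is already met when the one before it is completed fails the run):
1. the red-capped bottle's bail, still down in its hook, has pushed that hook's keeper back clear of the nose (((x of bail_red in the frame of hook_a above 0.0065 m and z of bail_red in the frame of hook_a below 0.01 m and distance between bail_red and hook_a below 0.026 m) or (x of bail_red in the frame of hook_b above 0.0065 m and z of bail_red in the frame of hook_b below 0.01 m and distance between bail_red and hook_b below 0.026 m) or (x of bail_red in the frame of hook_c above 0.0065 m and z of bail_red in the frame of hook_c below 0.01 m and distance between bail_red and hook_c below 0.026 m))), for 0.05 s.
2. the red-capped bottle is upside down (more than 115 degrees from upright), clear of the stand, and kept so (angle between bottle_red's own z axis and vertical above 2 rad and distance between bail_red and hook_a above 0.03 m and distance between bail_red and hook_b above 0.03 m and distance between bail_red and hook_c above 0.03 m), for 2.5 s.
3. the red-capped bottle stands upright in a pocket of the rack, let go (((horizontal distance between bottle_red and rack_hole0 below 0.009 m and z of bottle_red in the frame of rack_hole0 below -0.016 m) or (horizontal distance between bottle_red and rack_hole1 below 0.009 m and z of bottle_red in the frame of rack_hole1 below -0.016 m) or (horizontal distance between bottle_red and rack_hole2 below 0.009 m and z of bottle_red in the frame of rack_hole2 below -0.016 m)) and angle between bottle_red's own z axis and vertical below 0.1 rad and linear speed of bottle_red below 0.03 m/s and contact force between bottle_red and the fingers below 0.1 N), for 0.2 s.
4. the yellow-capped bottle's bail, still down in its hook, has pushed that hook's keeper back clear of the nose (((x of bail_yellow in the frame of hook_a above 0.0065 m and z of bail_yellow in the frame of hook_a below 0.01 m and distance between bail_yellow and hook_a below 0.026 m) or (x of bail_yellow in the frame of hook_b above 0.0065 m and z of bail_yellow in the frame of hook_b below 0.01 m and distance between bail_yellow and hook_b below 0.026 m) or (x of bail_yellow in the frame of hook_c above 0.0065 m and z of bail_yellow in the frame of hook_c below 0.01 m and distance between bail_yellow and hook_c below 0.026 m))), for 0.05 s.
5. the yellow-capped bottle is upside down (more than 115 degrees from upright), clear of the stand, and kept so (angle between bottle_yellow's own z axis and vertical above 2 rad and distance between bail_yellow and hook_a above 0.03 m and distance between bail_yellow and hook_b above 0.03 m and distance between bail_yellow and hook_c above 0.03 m), for 2.5 s.
6. the yellow-capped bottle stands upright in a pocket of the rack, let go (((horizontal distance between bottle_yellow and rack_hole0 below 0.009 m and z of bottle_yellow in the frame of rack_hole0 below -0.016 m) or (horizontal distance between bottle_yellow and rack_hole1 below 0.009 m and z of bottle_yellow in the frame of rack_hole1 below -0.016 m) or (horizontal distance between bottle_yellow and rack_hole2 below 0.009 m and z of bottle_yellow in the frame of rack_hole2 below -0.016 m)) and angle between bottle_yellow's own z axis and vertical below 0.1 rad and linear speed of bottle_yellow below 0.03 m/s and contact force between bottle_yellow and the fingers below 0.1 N), for 0.2 s.
7. the blue-capped bottle's bail, still down in its hook, has pushed that hook's keeper back clear of the nose (((x of bail_blue in the frame of hook_a above 0.0065 m and z of bail_blue in the frame of hook_a below 0.01 m and distance between bail_blue and hook_a below 0.026 m) or (x of bail_blue in the frame of hook_b above 0.0065 m and z of bail_blue in the frame of hook_b below 0.01 m and distance between bail_blue and hook_b below 0.026 m) or (x of bail_blue in the frame of hook_c above 0.0065 m and z of bail_blue in the frame of hook_c below 0.01 m and distance between bail_blue and hook_c below 0.026 m))), for 0.05 s.
8. the blue-capped bottle is upside down (more than 115 degrees from upright), clear of the stand, and kept so (angle between bottle_blue's own z axis and vertical above 2 rad and distance between bail_blue and hook_a above 0.03 m and distance between bail_blue and hook_b above 0.03 m and distance between bail_blue and hook_c above 0.03 m), for 2.5 s.
9. the blue-capped bottle stands upright in a pocket of the rack, let go (((horizontal distance between bottle_blue and rack_hole0 below 0.009 m and z of bottle_blue in the frame of rack_hole0 below -0.016 m) or (horizontal distance between bottle_blue and rack_hole1 below 0.009 m and z of bottle_blue in the frame of rack_hole1 below -0.016 m) or (horizontal distance between bottle_blue and rack_hole2 below 0.009 m and z of bottle_blue in the frame of rack_hole2 below -0.016 m)) and angle between bottle_blue's own z axis and vertical below 0.1 rad and linear speed of bottle_blue below 0.03 m/s and contact force between bottle_blue and the fingers below 0.1 N), for 0.2 s.
10. the timer's green button is pressed (value of joint start above 0.004 m), for 0.05 s.
At the end, for the whole second after the job is handed in: every bottle that is there stands upright (within 0.1 rad) at rest in its own pocket of the rack (axis within 9 mm of the pocket's centre, underside at least 16 mm below the rack's top face) (((horizontal distance between bottle_red and rack_hole0 below 0.009 m and z of bottle_red in the frame of rack_hole0 below -0.016 m) or (horizontal distance between bottle_red and rack_hole1 below 0.009 m and z of bottle_red in the frame of rack_hole1 below -0.016 m) or (horizontal distance between bottle_red and rack_hole2 below 0.009 m and z of bottle_red in the frame of rack_hole2 below -0.016 m)) and angle between each of bottle_red, bottle_yellow, bottle_blue's own z axis and vertical below 0.1 rad and linear speed of each of bottle_red, bottle_yellow, bottle_blue below 0.03 m/s and ((horizontal distance between bottle_yellow and rack_hole0 below 0.009 m and z of bottle_yellow in the frame of rack_hole0 below -0.016 m) or (horizontal distance between bottle_yellow and rack_hole1 below 0.009 m and z of bottle_yellow in the frame of rack_hole1 below -0.016 m) or (horizontal distance between bottle_yellow and rack_hole2 below 0.009 m and z of bottle_yellow in the frame of rack_hole2 below -0.016 m)) and ((horizontal distance between bottle_blue and rack_hole0 below 0.009 m and z of bottle_blue in the frame of rack_hole0 below -0.016 m) or (horizontal distance between bottle_blue and rack_hole1 below 0.009 m and z of bottle_blue in the frame of rack_hole1 below -0.016 m) or (horizontal distance between bottle_blue and rack_hole2 below 0.009 m and z of bottle_blue in the frame of rack_hole2 below -0.016 m))); the robot touches nothing.
It fails at once if the lime tube rack is pushed or knocked more than 40 mm from its place (distance of lime_rack from where it was at the start of the episode above 0.04 m).
It fails at once if the pen cup is pushed or knocked more than 40 mm from its place (distance of pen_cup from where it was at the start of the episode above 0.04 m).
It fails at once if the small vial is pushed or knocked more than 40 mm from its place (distance of vial from where it was at the start of the episode above 0.04 m).
Of bottle_red, bottle_yellow, bottle_blue only 2 to 3 are there at a start; the rules pass over those that are not, and their reading is None.
At some moment in a run one of rack may be knocked a few centimetres aside while the robot is not near it.
It also fails if it takes over 210 s, if anything falls off the work surface, if the arm or the gripper's body presses on something with over 40 N, if the wrist force passes 120 N, or if a joint passes its speed limit or range.

## Robot

A 6-joint arm with a two-finger parallel gripper is mounted at the origin on a cart in front of the work surface, level with it; the furniture and walls round the work are solid. World frame = base frame: x ahead of the robot, y to its left, z up, the work surface at z = 0. Lengths are in mm, angles in rad, forces in N, time in s.
With the tool pointing down it reaches from about 375 to 825 mm from the base axis. Payload 5.5 kg.
Tool frame: the origin (TCP) lies at the very end of the fingers, on their centre line; the grasp point (between the pads) lies 19 mm behind it; z points along the fingers, y is the line along which they close (so a half turn about z gives the same grasp; the last joint's range is limited). The gripper opens to 85 mm and grips with 20 to 120 N. Pads are 22 mm wide; open, the fingers measure 114 mm over their backs; the gripper's body (76 mm by 85 mm) begins 54 mm behind the grasp point. The pads swing forward as they close: fully open they stand 13 mm farther back than shut.
Start: joints at [-1.329, 0.314, -0.047, 1.21, 0, 1.571], TCP at [143.667, -582.541, 231.299] pointing down, gripper open.
Joint ranges: [-2.67, 2.67], [-0.69, 1.73], [-1.03, 1.25], [-2.08, 2.16], [-1.42, 1.45], [-3.14, 3.14]. Speed limits (rad/s): [2.39, 2.39, 3.01, 3.14, 3.14, 3.14].

## Interface

Orientations are given as a unit quaternion [x, y, z, w].
In Python, from bench import ctrl gives the robot as it stands.
- The arm moves only by the tool apply_moves, never from a script. Its argument "commands" is a list of rows, each an object with "claw": the gripper command: -1 is shut, 1 is fully open, values between are in proportion; "slide": the shift along the tool's x, y, z each as a share of 0.1 m, from -1 to 1, a list of three; "twist": the turn, a rotation vector about the tool's x, y, z each as a share of pi/2 rad, from -1 to 1, a list of three. A call has 1 to 10 rows; each row is the pose to reach, as a shift and turn from the pose commanded when the call began, along the tool's axes at that moment; what a row does not reach only later rows make up. A row lasts 1/8 s, in which the tool goes at most 62.5 mm and 10.7 degrees, less where a joint would pass 70% of its speed; a pose out of reach is approached as far as the arm can. A call with a number of a shift or a turn outside -1 to 1 is refused whole. A call with a gripper value outside its range is refused whole. The fingers move at their own pace and stop on an object; the grip force is fixed at half the most. Time passes only in rows, so rows that repeat a pose let the fingers close. It gives the time, the measured TCP pose, the force, the opening and the grip force at its end, in the units of the state.
- ctrl.get_state(): the state, without advancing time (a new reading comes with each control period).
- ctrl.get_image(name): name is "scene" or "side" or "wrist"; returns a dict with "img" (400x640x3 uint8, red, green, blue), "K" (3x3 intrinsics, pixels), "dist" ([k1, k2, p1, p2, k3] as OpenCV has them; the pictures are not rectified), "extrinsics" (4x4, takes a point from camera to world coordinates). Camera axes: x right, y down, z forward; pixel columns grow to the right and rows downward; lengths in mm; the calibration is good to about 2 mm. A picture is of the moment at which its call begins. There is no depth.
- ctrl.job_done(): hands the job in; it is judged then, once.
Trained networks look in a picture, given as the dict that the camera call returned (one of the last four; its "shot" number tells which), for a name from the list of things; names that differ only in an ending like _2 or _b are one class to them, and where a whole thing is asked for, a point or a joint stands for the part that bears it (a point fixed in the world has none). Each returns a list of dicts, best first, with "conf" (0 to 1); they miss things now and then, are a little off and sometimes report something else, mostly with a low value. They report only what shows in the picture. A call takes as long as a camera call.
- ctrl.trace(picture, target): "mask" (400x640 bool, what is visible of it) and "box" ([left, top, right, bottom] in pixels, round what is visible of it).
- ctrl.mark_of(picture, target): "pixel" ([row, column] in pixels: a listed point, or the origin of a listed thing).
The state is a dict: "clock": time; "joint_pos": joint angles; "joint_vel": joint speeds; "tau": joint torques, N m; "eef_pos": TCP position; "orientation": TCP orientation; "force": force on the tool from outside, world axes, zero at the start; "moment": the same for the moment, N m; "gripper_width": opening from 0.0 (shut) to 1.0 (fully open); "grasp_force": force on a finger pad.
Only numpy, scipy, OpenCV 4.12 (cv2) and the standard library are available. Lean on these libraries where they do the work, as an engineer would, in place of code of your own. Each camera call takes 0.05 s, during which the arm holds its last target. There are 200 camera calls.

## Working session

There is one attempt and no reset: what is moved stays moved. The work goes in short steps, Python scripts to look and compute and a tool call to move; the robot and the scene stay as the last step left them, time stands still between calls to the robot, and variables do not carry over. Pictures are saved under pics/ and viewed, at most 14 in all, crops included, and the job is handed in when it is done.

Besides the shell and the picture viewer there is one more tool, called after ">>>" in YAML: its name, and indented under it one key for each argument. apply_moves: Moves the arm, as the interface text tells. Its arguments: {"type":"object","properties":{"commands":{"type":"array"}},"required":["commands"]}

```bash
ls; mkdir -p pics
cat > h.py <<'E'
import numpy as np, cv2, json
from bench import ctrl
from scipy.spatial.transform import Rotation as R
def ray(im,px):
    p=cv2.undistortPoints(np.array([[[px[1],px[0]]]],float),im['K'],np.array(im['dist'],float))[0,0]
    E=np.array(im['extrinsics']); d=E[:3,:3]@np.array([p[0],p[1],1]); return E[:3,3],d/np.linalg.norm(d)
def tri(rs):
    A=np.zeros((3,3));b=np.zeros(3)
    for o,d in rs:
        P=np.eye(3)-np.outer(d,d);A+=P;b+=P@o
    x=np.linalg.solve(A,b); return x,[float(np.linalg.norm((np.eye(3)-np.outer(d,d))@(x-o))) for o,d in rs]
def atz(r,z): o,d=r; return o+d*(z-o[2])/d[2]
def proj(im,p):
    E=np.linalg.inv(np.array(im['extrinsics'])); return cv2.projectPoints(np.array([p],float),cv2.Rodrigues(E[:3,:3])[0],E[:3,3],im['K'],np.array(im['dist'],float))[0].ravel()
def save(im,n): cv2.imwrite('pics/'+n,im['img'][:,:,::-1])
E
cat > a.py <<'E'
from h import *
s=ctrl.get_state(); print({k:np.round(v,3).tolist() for k,v in s.items()})
ims={n:ctrl.get_image(n) for n in('scene','side')}
for n in ims: save(ims[n],n+'0.png'); print(n,np.round(ims[n]['extrinsics'],2).tolist())
for t in ['bail_red','bail_yellow','bail_blue','bottle_red','bottle_yellow','bottle_blue','hook_a','hook_b','hook_c','stand','rack','rack_hole0','rack_hole1','rack_hole2','start_top','lime_rack','pen_cup','vial']:
    rs=[]
    for n in ims:
        m=ctrl.mark_of(ims[n],t)
        print(t,n,[(np.round(q['pixel']).tolist(),round(q['conf'],2)) for q in m[:3]],end=' ')
        if m: rs.append(ray(ims[n],m[0]['pixel']))
    if len(rs)==2: x,e=tri(rs); print(np.round(x),np.round(e,1))
    else: print()
E
python3 a.py
```

```text
pics
{'clock': 0.0, 'joint_pos': [-1.329, 0.314, -0.048, 1.21, -0.0, 1.571], 'joint_vel': [-0.001, -0.001, 0.0, 0.0, -0.0, 0.001], 'tau': [-0.001, -53.959, 33.975, 0.019, -0.0, -0.0], 'eef_pos': [143.521, -582.0, 230.433], 'orientation': [0.993, 0.121, -0.0, -0.001], 'force': [0.861, -0.259, 0.608], 'moment': [0.025, -0.027, 0.007], 'grasp_force': 0.0, 'gripper_width': 1.002}
scene [[-0.71, -0.33, 0.62, -33.37], [-0.7, 0.31, -0.65, 634.46], [0.02, -0.89, -0.45, 546.63], [0.0, 0.0, 0.0, 1.0]]
side [[-1.0, -0.02, 0.02, 504.77], [-0.02, 0.38, -0.92, 1121.07], [0.01, -0.92, -0.39, 582.08], [0.0, 0.0, 0.0, 1.0]]
bail_red scene [([140.0, 390.0], 0.84), ([276.0, 255.0], 0.39)] bail_red side [([138.0, 296.0], 0.6)] [ 596. -337.  192.] [3.4 3.4]
bail_yellow scene [([166.0, 369.0], 0.62)] bail_yellow side [([162.0, 316.0], 0.77)] [ 523. -132.  174.] [1.1 1.1]
bail_blue scene [([297.0, 222.0], 0.74)] bail_blue side [] 
bottle_red scene [([187.0, 384.0], 0.59)] bottle_red side [([185.0, 295.0], 0.62)] [ 600. -336.   19.] [0.2 0.2]
bottle_yellow scene [([214.0, 361.0], 0.78)] bottle_yellow side [
[... 1342 characters left out ...]
.59)] [527. 173.  34.] [0.5 0.5]
rack_hole2 scene [([251.0, 286.0], 0.94), ([275.0, 254.0], 0.76), ([297.0, 224.0], 0.67)] rack_hole2 side [([254.0, 311.0], 0.97), ([274.0, 321.0], 0.8), ([303.0, 326.0], 0.59)] [527. 173.  34.] [0.5 0.5]
start_top scene [([236.0, 353.0], 0.64), ([285.0, 257.0], 0.19)] start_top side [([222.0, 342.0], 0.41)] [445.  20.  49.] [0.7 0.7]
lime_rack scene [([230.0, 278.0], 0.95)] lime_rack side [([250.0, 264.0], 0.92)] [659.  90.  -5.] [3. 3.]
pen_cup scene [([215.0, 305.0], 0.73)] pen_cup side [([230.0, 266.0], 0.71), ([289.0, 321.0], 0.58)] [666. -22.  -1.] [0.5 0.5]
vial scene [([222.0, 314.0], 0.47)] vial side [([233.0, 285.0], 0.4)] [609.  -3.   3.] [5.2 5.2]
```

View pics/scene0.png

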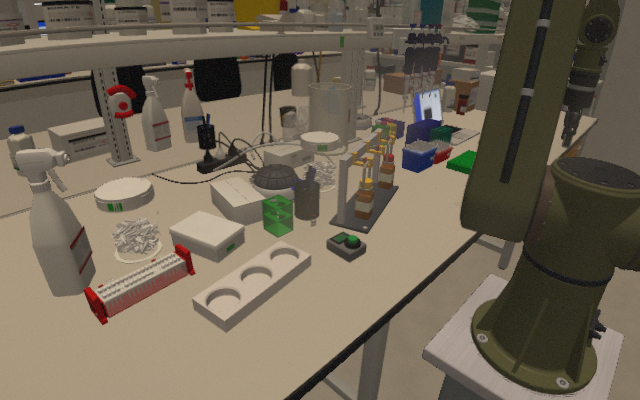

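View pics/side0.png

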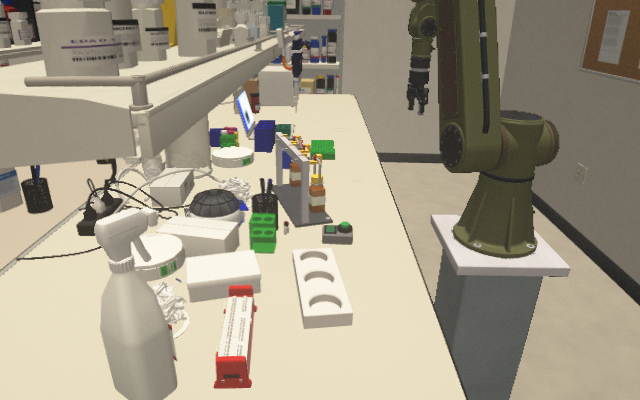

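```bash
cat >> h.py <<'E'
def pose(s=None):
    s=s or ctrl.get_state(); return np.array(s['eef_pos'],float),R.from_quat(s['orientation'])
def tool(yaw,tilt,roll=0):
    "tool z along yaw, tilted down by tilt; x up at roll 0"
    z=np.array([np.cos(yaw)*np.cos(tilt),np.sin(yaw)*np.cos(tilt),-np.sin(tilt)])
    y=np.array([np.sin(yaw),-np.cos(yaw),0]); x=np.cross(y,z)
    return R.from_matrix(np.c_[x,y,z])*R.from_rotvec([0,0,roll])
def plan(wps,start=None):
    "wps: list of (tcp,R); prints calls"
    p,r=start or pose()
    for tp,tr in wps:
        n=int(max(1,np.ceil(max(np.max(np.abs(r.inv().apply(tp-p)))/98, np.max(np.abs((r.inv()*tr).as_rotvec()))/1.5))))
        p0,r0=p,r; w=(r0.inv()*tr).as_rotvec()
        for i in range(1,n+1):
            q=p0+(tp-p0)*i/n; rr=r0*R.from_rotvec(w*i/n)
            sl=r.inv().apply(q-p)/100; tw=(r.inv()*rr).as_rotvec()/(np.pi/2)
            rows=max(np.linalg.norm(sl)*100/62.5,np.linalg.norm(tw)*90/10.7)
            print('slide',np.round(sl,3).tolist(),'twist',np.round(tw,3).tolist(),'rows>=%.1f'%rows); p,r=q,rr
E
cat > b.py <<'E'
from h import *
im=ctrl.get_image('wrist'); p,r=pose(); E=np.array(im['extrinsics'])
print('cam in tool',np.round(r.inv().apply(E[:3,3]-p),1),np.round(r.inv().as_matrix()@E[:3,:3],2).tolist(), im['K'][0][0])
S,T=ctrl.get_image('scene'),ctrl.get_image('side')
for a,b in [((163,365),(159,317)),((146,381),(151,305)),((141,392),(140,292)),((251,286),(254,311)),((275,254),(274,321)),((297,224),(303,326))]:
    print(np.round(tri([ray(S,a),ray(T,b)])[0]))
yaw=.32; tl=.42
Rt=tool(yaw,tl); z=Rt.as_matrix()[:,2]
plan([(np.array([598,-336,72])-150*z+[0,0,20],Rt)])
E
python3 b.py
```

```text
cam in tool [  84.5    0.3 -141.3] [[-0.0, -0.95, -0.33], [1.0, -0.0, -0.0], [0.0, -0.33, 0.95]] 335.6616198020732
[ 520. -107.  191.]
[ 563. -237.  188.]
[ 613. -374.  175.]
[528. 171.  32.]
[500. 285.  42.]
[491. 369.  30.]
slide [0.909, -0.3, 0.195] twist [0.007, 0.183, -0.011] rows>=1.6
slide [0.821, -0.281, 0.449] twist [0.007, 0.183, -0.011] rows>=1.6
slide [0.664, -0.262, 0.667] twist [0.007, 0.183, -0.011] rows>=1.6
slide [0.451, -0.243, 0.831] twist [0.007, 0.183, -0.011] rows>=1.6
```

>>> apply_moves:
  commands:
    - {"claw": 1,"slide": [0.909,-0.3,0.195],"twist": [0.007,0.183,-0.011]}
    - {"claw": 1,"slide": [0.909,-0.3,0.195],"twist": [0.007,0.183,-0.011]}
    - {"claw": 1,"slide": [0.909,-0.3,0.195],"twist": [0.007,0.183,-0.011]}

```text
clock: 2.42
eef_pos: [224.2, -530.5, 210.8]
orientation: [0.981, 0.128, 0.141, -0.024]
force: [-0.8, 0.2, 0.4]
gripper_width: 0.999
grasp_force: 0.0
```

>>> apply_moves:
  commands:
    - {"claw": 1,"slide": [0.821,-0.281,0.449],"twist": [0.007,0.183,-0.011]}
    - {"claw": 1,"slide": [0.821,-0.281,0.449],"twist": [0.007,0.183,-0.011]}
    - {"claw": 1,"slide": [0.821,-0.281,0.449],"twist": [0.007,0.183,-0.011]}

```text
clock: 2.8
eef_pos: [305.1, -480.0, 191.0]
orientation: [0.95, 0.132, 0.279, -0.046]
force: [-0.1, -0.4, 0.7]
gripper_width: 0.998
grasp_force: 0.0
```

>>> apply_moves:
  commands:
    - {"claw": 1,"slide": [0.664,-0.262,0.667],"twist": [0.007,0.183,-0.011]}
    - {"claw": 1,"slide": [0.664,-0.262,0.667],"twist": [0.007,0.183,-0.011]}
    - {"claw": 1,"slide": [0.664,-0.262,0.667],"twist": [0.007,0.183,-0.011]}

```text
clock: 3.18
eef_pos: [386.4, -429.5, 171.2]
orientation: [0.899, 0.134, 0.411, -0.067]
force: [0.1, -0.8, -0.1]
gripper_width: 1.001
grasp_force: 0.0
```

>>> apply_moves:
  commands:
    - {"claw": 1,"slide": [0.451,-0.243,0.831],"twist": [0.007,0.183,-0.011]}
    - {"claw": 1,"slide": [0.451,-0.243,0.831],"twist": [0.007,0.183,-0.011]}
    - {"claw": 1,"slide": [0.451,-0.243,0.831],"twist": [0.007,0.183,-0.011]}
    - {"claw": 1,"slide": [0.451,-0.243,0.831],"twist": [0.007,0.183,-0.011]}

```text
clock: 3.68
eef_pos: [468.1, -381.6, 154.4]
orientation: [0.829, 0.134, 0.536, -0.085]
force: [-0.2, -0.8, -0.2]
gripper_width: 1.0
grasp_force: 0.0
```

```bash
cat > c.py <<'E'
import sys; from h import *
ims={n:ctrl.get_image(n) for n in('scene','side','wrist')}
save(ims['wrist'],sys.argv[1]); s=ctrl.get_state(); p,r=pose(s); print(s['clock'],np.round(p),np.round(r.as_matrix()[:,2],2),np.round(s['joint_pos'],2),np.round(s['force'],1))
for t in sys.argv[2:]:
    rs=[]
    for n in ims:
        m=ctrl.mark_of(ims[n],t); print(t,n,[(np.round(q['pixel'],1).tolist(),round(q['conf'],2)) for q in m[:3]])
        if m: rs.append(ray(ims[n],m[0]['pixel']))
    if len(rs)>1: x,e=tri(rs); print('   ->',np.round(x),np.round(e,1))
E
python3 c.py w1.png bail_red bottle_red bail_yellow bottle_yellow hook_a stand
```

```text
3.825 [ 468. -381.  155.] [ 0.87  0.28 -0.41] [-1.21  0.4  -0.63  0.43  1.15  1.68] [-0.4  0.1  0.4]
bail_red scene [([139.6, 391.6], 0.75), ([215.0, 360.8], 0.41), ([272.3, 254.8], 0.3)]
bail_red side [([141.1, 295.0], 0.84), ([160.3, 316.3], 0.61)]
bail_red wrist [([75.7, 310.0], 0.83)]
   -> [ 597. -336.  187.] [5.3 5.  2.1]
bottle_red scene [([188.5, 381.6], 0.66)]
bottle_red side [([183.5, 296.0], 0.68)]
bottle_red wrist [([227.7, 311.6], 0.64)]
   -> [ 599. -331.   20.] [8.7 8.3 3. ]
bail_yellow scene [([164.8, 366.6], 0.67), ([148.8, 380.5], 0.46)]
bail_yellow side [([159.2, 313.5], 0.6), ([139.9, 298.1], 0.59)]
bail_yellow wrist [([81.6, 7.7], 0.96), ([84.8, 9.7], 0.61)]
   -> [ 525. -116.  186.] [5.8 6.3 2.9]
bottle_yellow scene [([212.3, 360.0], 0.61), ([297.0, 226.3], 0.49)]
bottle_yellow side [([211.9, 313.0], 0.68)]
bottle_yellow wrist [([82.7, 5.9], 0.72), ([228.2, 97.7], 0.56)]
   -> [523. -30.  99.] [53.  40.2 71.4]
hook_a scene [([148.0, 379.8], 0.9), ([139.2, 391.8], 0.87), ([163.0, 366.2], 0.8)]
hook_a side [([149.5, 305.1], 0.88), ([157.4, 317.3], 0.85), ([137.5, 296.4], 0.79)]
hook_a wrist [([78.5, 8.9], 0.82), ([73.0, 148.9], 0.59), ([71.8, 310.7], 0.58)]
   -> [ 528. -159.  209.] [16.5 29.9 23.6]
stand scene [([202.2, 373.7], 0.63)]
stand side [([197.4, 305.6], 0.91), ([159.1, 316.3], 0.38), ([213.1, 315.8], 0.29)]
stand wrist [([243.7, 209.8], 0.66), ([151.7, 135.6], 0.3)]
   -> [ 558. -232.   11.] [6.3 5.3 7.1]
```

View pics/w1.png

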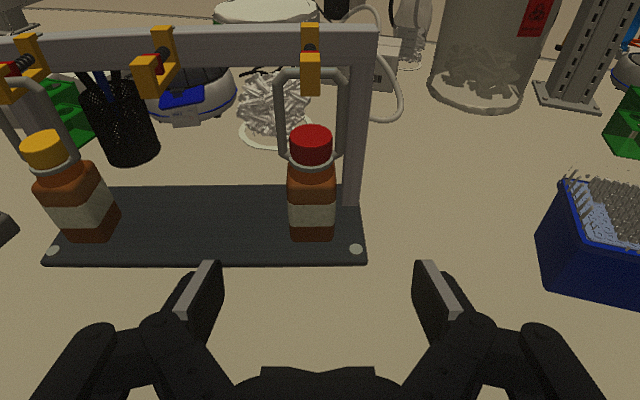

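```bash
cat > d.py <<'E'
from h import *
im=ctrl.get_image('wrist'); p,r=pose(); print(p)
for n,px,z in [('bail_r',(76,310),190),('hook c',(79,8.5),190),('hook b',(73,149),190),('frontL',(263,42),10),('frontR',(264,366),10),('screwL',(250,52),10),('screwR',(249,355),10),('redbase',(240,312),22),('capR',(140,310),138)]:
    print(n,np.round(atz(ray(im,px),z),1))
m=ctrl.trace(im,'bottle_red')[0]; print(m['box'],m['conf'])
E
python3 d.py
```

```text
[ 467.98105176 -379.16290613  153.11537852]
bail_r [ 585.6 -335.4  190. ]
hook c [ 522.5 -115.9  190. ]
hook b [ 557.7 -222.9  190. ]
frontL [468.8 -79.4  10. ]
frontR [ 576.2 -394.6   10. ]
screwL [485.4 -75.6  10. ]
screwR [ 590.9 -379.8   10. ]
redbase [ 579.1 -337.2   22. ]
capR [ 584.7 -334.9  138. ]
[276.4, 64.0, 351.1, 241.9] 0.65
```

```bash
cat > e.py <<'E'
from h import *
import sys
x,y,z,yaw,tilt,back=map(float,sys.argv[1:7])
Rt=tool(yaw,tilt); print(np.round(Rt.as_matrix()[:,2],3)); plan([(np.array([x,y,z])+(19-back)*Rt.as_matrix()[:,2],Rt)])
E
python3 e.py 590 -334.5 72 .31 .42 60
```

```text
[ 0.87   0.279 -0.408]
slide [-0.105, -0.022, 0.553] twist [-0.003, 0.0, 0.001] rows>=0.9
slide [-0.105, -0.024, 0.553] twist [-0.003, 0.0, 0.001] rows>=0.9
```

>>> apply_moves:
  commands:
    - {"claw": 1,"slide": [-0.21,-0.045,0.6],"twist": [-0.003,0,0.0]}
    - {"claw": 1,"slide": [-0.21,-0.045,0.8],"twist": [-0.003,0,0.0]}
    - {"claw": 1,"slide": [-0.21,-0.045,0.8],"twist": [-0.003,0,0.0]}

```text
clock: 5.2
eef_pos: [528.1, -352.3, 99.9]
orientation: [0.829, 0.133, 0.537, -0.086]
force: [0.1, -0.2, 0.5]
gripper_width: 1.003
grasp_force: 0.0
```

```bash
python3 c.py w2.png bail_red bottle_red hook_a
```

```text
5.35 [ 528. -355.  102.] [ 0.87  0.28 -0.41] [-1.08  0.47 -0.75 -0.03  1.12  1.98] [ 0.  -0.8 -0.4]
bail_red scene [([139.2, 391.0], 0.92)]
bail_red side [([139.2, 294.8], 0.88)]
bail_red wrist []
   -> [ 602. -349.  187.] [0.1 0.1]
bottle_red scene [([185.4, 386.4], 0.97)]
bottle_red side [([184.1, 295.4], 0.81)]
bottle_red wrist [([244.0, 323.8], 0.66), ([244.8, 43.2], 0.39)]
   -> [ 597. -339.   24.] [3.1 2.6 1.4]
hook_a scene [([161.3, 365.7], 0.95), ([149.5, 383.4], 0.63), ([142.9, 390.3], 0.56)]
hook_a side [([156.5, 317.3], 0.9), ([138.7, 295.9], 0.55), ([160.4, 315.6], 0.48)]
hook_a wrist [([30.2, 80.0], 0.63), ([19.6, 320.3], 0.57), ([245.5, 320.2], 0.18)]
   -> [ 555. -188.  173.] [21.8 34.2 26.1]
```

View pics/w2.png

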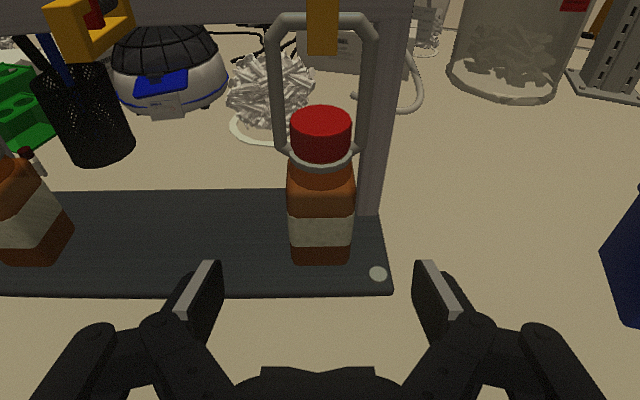

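```bash
python3 - <<'E'
from h import *
im=ctrl.get_image('wrist'); p,r=pose(); print(p)
u=np.array([np.cos(.31),np.sin(.31)])
for px,z in [((264,320),22),((162,320),103),((157,320),116),((19,320),192)]:
    a=atz(ray(im,px),z); print(np.round(a,1), np.round((a[:2]-p[:2])@u,1))
print(ray(im,(200,320)),r.as_matrix()[:,2])
E
python3 e.py 590 -334.5 72 .31 .42 0
```

```text
[ 527.6940223  -354.88594836  101.41254374]
[ 579.4 -340.9   22. ] 53.5
[ 599.8 -333.7  103. ] 75.2
[ 588.4 -337.3  116. ] 63.2
[ 588.9 -336.5  192. ] 63.9
(array([ 436.67139313, -384.55407933,  235.4330736 ]), array([ 0.6842952 ,  0.21191211, -0.69773443])) [ 0.86843288  0.28151802 -0.40813226]
[ 0.87   0.279 -0.408]
slide [-0.001, -0.001, 0.909] twist [-0.002, 0.0, 0.003] rows>=1.5
```

>>> apply_moves:
  commands:
    - {"claw": 1,"slide": [0,0,0.5],"twist": [0,0,0]}
    - {"claw": 1,"slide": [0,0,0.94],"twist": [0,0,0]}
    - {"claw": 1,"slide": [0,0,0.94],"twist": [0,0,0]}
    - {"claw": 1,"slide": [0,0,0.94],"twist": [0,0,0]}

```text
clock: 6.35
eef_pos: [609.1, -327.8, 62.6]
orientation: [0.829, 0.132, 0.537, -0.085]
force: [-0.1, 0.3, 0.1]
gripper_width: 1.001
grasp_force: 0.0
```

>>> apply_moves:
  commands:
    - {"claw": -1,"slide": [0,0,0],"twist": [0,0,0]}
    - {"claw": -1,"slide": [0,0,0],"twist": [0,0,0]}
    - {"claw": -1,"slide": [0,0,0],"twist": [0,0,0]}
    - {"claw": -1,"slide": [0,0,0],"twist": [0,0,0]}
    - {"claw": -1,"slide": [0,0,0],"twist": [0,0,0]}
    - {"claw": -1,"slide": [0,0,0],"twist": [0,0,0]}
    - {"claw": -1,"slide": [0,0,0],"twist": [0,0,0]}
    - {"claw": -1,"slide": [0,0,0],"twist": [0,0,0]}

```text
clock: 7.35
eef_pos: [609.6, -328.7, 63.5]
orientation: [0.828, 0.132, 0.538, -0.084]
force: [-1.3, -2.7, 4.9]
gripper_width: 0.511
grasp_force: 64.6
```

```bash
python3 c.py w3.png bail_red bottle_red
```

```text
7.5 [ 610. -329.   63.] [ 0.87  0.28 -0.41] [-0.92  0.58 -0.78 -0.43  1.04  2.28] [-1.7 -2.9  5.1]
bail_red scene [([137.8, 389.9], 0.78)]
bail_red side [([137.8, 295.7], 0.56)]
bail_red wrist []
   -> [ 598. -335.  195.] [0. 0.]
bottle_red scene [([190.2, 384.8], 0.68), ([140.2, 390.3], 0.17)]
bottle_red side [([184.0, 295.0], 0.72)]
bottle_red wrist [([324.7, 318.0], 0.91)]
   -> [ 598. -334.   17.] [9.7 8.3 2.3]
```

View pics/w3.png

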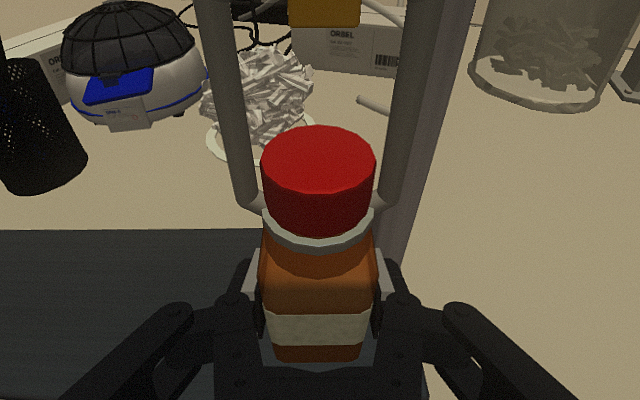

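>>> apply_moves:
  commands:
    - {"claw": -1,"slide": [0.04,0,0.05],"twist": [0,0,0]}
    - {"claw": -1,"slide": [0.068,0,0.112],"twist": [0,0,0]}
    - {"claw": -1,"slide": [0.068,0,0.112],"twist": [0,0,0]}
    - {"claw": -1,"slide": [0.068,0,0.112],"twist": [0,0,0]}
    - {"claw": -1,"slide": [0.068,0,0.112],"twist": [0,0,0]}

```text
clock: 8.43
eef_pos: [621.4, -323.7, 64.0]
orientation: [0.829, 0.132, 0.537, -0.085]
force: [-1.5, -0.4, -1.8]
gripper_width: 0.509
grasp_force: 64.3
```

```bash
cat > f.py <<'E'
from h import *
s=ctrl.get_state(); print(s['clock'],np.round(s['eef_pos'],1),np.round(s['force'],1),s['grasp_force'],np.round(s['joint_pos'],2))
T=ctrl.get_image('side'); S=ctrl.get_image('scene')
a=S['img'][110:220,330:420]; b=T['img'][110:220,255:345]
cv2.imwrite('pics/hk.png',cv2.resize(np.hstack([a,b])[:,:,::-1],None,fx=4,fy=4,interpolation=cv2.INTER_CUBIC))
E
python3 f.py
```

```text
8.425 [ 621.4 -323.7   64. ] [-1.5 -0.4 -1.8] 64.30945873260498 [-0.9   0.58 -0.78 -0.46  1.02  2.32]
```

View pics/hk.png

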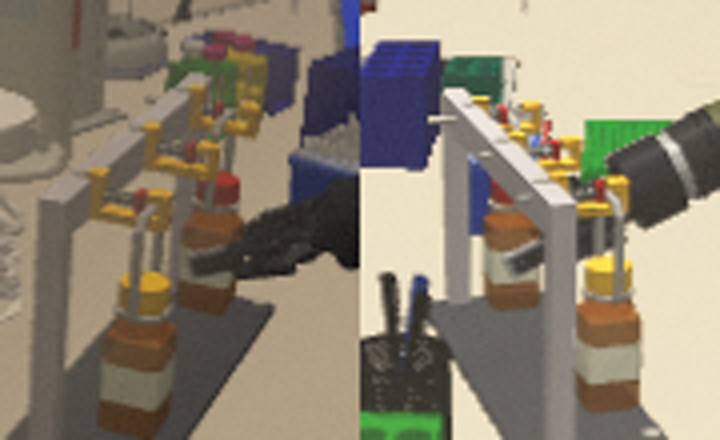

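>>> apply_moves:
  commands:
    - {"claw": -1,"slide": [0.137,0,-0.061],"twist": [0,0,0]}
    - {"claw": -1,"slide": [0.25,0,-0.112],"twist": [0,0,0]}
    - {"claw": -1,"slide": [0.256,0,-0.114],"twist": [0,0,0]}
    - {"claw": -1,"slide": [0.256,0,-0.114],"twist": [0,0,0]}
    - {"claw": -1,"slide": [0.256,0,-0.114],"twist": [0,0,0]}

```text
clock: 9.15
eef_pos: [621.7, -323.9, 92.4]
orientation: [0.829, 0.132, 0.537, -0.084]
force: [-0.0, -0.6, -0.1]
gripper_width: 0.507
grasp_force: 64.2
```

```bash
sed -i 's/cv2.imwrite.*/save(T,"t.png")/' f.py; python3 f.py
python3 - <<'E'
from h import *
p,r=pose(); u=np.array([np.cos(.31),np.sin(.31),0]); 
R0=tool(.31,0.0); R1=tool(.0,0.0)
g=p-19*r.as_matrix()[:,2]
z=lambda q:q.as_matrix()[:,2]
plan([(p-70*u,r),(np.array([470,-250,330])+19*z(R1),R1)])
E
```

```text
9.15 [ 621.7 -323.9   92.4] [-0.  -0.6 -0.1] 64.22498345375061 [-0.9   0.52 -0.78 -0.4   1.02  2.32]
slide [-0.286, -0.003, -0.639] twist [0.0, 0.0, 0.0] rows>=1.1
slide [0.679, -0.368, -0.425] twist [-0.066, 0.088, 0.014] rows>=1.4
slide [0.726, -0.344, -0.364] twist [-0.066, 0.088, 0.014] rows>=1.4
slide [0.764, -0.326, -0.295] twist [-0.066, 0.088, 0.014] rows>=1.4
```

Run:
```python
from h import *
p,r=pose(); u=np.array([np.cos(.31),np.sin(.31),0]); 
R1=tool(.31,0.0)
z=lambda q:q.as_matrix()[:,2]
plan([(p-70*u,r),(np.array([480,-345,320])+19*z(R1),R1),(np.array([480,-345,320])+19*z(R1),tool(.31,0,-1.3)),(np.array([480,-345,320])+19*z(R1),tool(.31,0,-2.6))])
```

```text
slide [-0.286, -0.003, -0.639] twist [0.0, 0.0, 0.0] rows>=1.1
slide [0.934, -0.115, -0.704] twist [-0.001, 0.134, 0.001] rows>=1.9
slide [1.06, -0.115, -0.494] twist [-0.001, 0.134, 0.001] rows>=1.9
slide [0.0, 0.0, 0.0] twist [0.0, -0.0, -0.828] rows>=7.0
slide [0.0, 0.0, 0.0] twist [0.0, 0.0, -0.828] rows>=7.0
```

>>> apply_moves:
  commands:
    - {"claw": -1,"slide": [-0.14,0,-0.32],"twist": [0,0,0]}
    - {"claw": -1,"slide": [-0.286,0,-0.64],"twist": [0,0,0]}
    - {"claw": -1,"slide": [-0.286,0,-0.64],"twist": [0,0,0]}
    - {"claw": -1,"slide": [-0.286,0,-0.64],"twist": [0,0,0]}

```text
clock: 9.75
eef_pos: [555.4, -346.1, 92.6]
orientation: [0.829, 0.132, 0.538, -0.084]
force: [0.0, 0.2, -0.7]
gripper_width: 0.509
grasp_force: 64.2
```

>>> apply_moves:
  commands:
    - {"claw": -1,"slide": [0.45,-0.06,-0.35],"twist": [0,0.07,0]}
    - {"claw": -1,"slide": [0.93,-0.115,-0.7],"twist": [0,0.134,0]}
    - {"claw": -1,"slide": [0.93,-0.115,-0.7],"twist": [0,0.134,0]}
    - {"claw": -1,"slide": [0.93,-0.115,-0.7],"twist": [0,0.134,0]}

```text
clock: 10.25
eef_pos: [527.2, -342.2, 205.6]
orientation: [0.768, 0.123, 0.621, -0.098]
force: [0.2, 0.1, -1.3]
gripper_width: 0.506
grasp_force: 64.2
```

>>> apply_moves:
  commands:
    - {"claw": -1,"slide": [0.5,-0.06,-0.25],"twist": [0,0.07,0]}
    - {"claw": -1,"slide": [1.0,-0.115,-0.5],"twist": [0,0.134,0]}
    - {"claw": -1,"slide": [1.0,-0.115,-0.5],"twist": [0,0.134,0]}
    - {"claw": -1,"slide": [1.0,-0.115,-0.5],"twist": [0,0.134,0]}

```text
clock: 10.75
eef_pos: [515.1, -345.8, 302.7]
orientation: [0.705, 0.106, 0.693, -0.103]
force: [0.9, -0.8, -1.2]
gripper_width: 0.507
grasp_force: 64.2
```

```bash
python3 f.py
python3 - <<'E'
from h import *
p,r=pose();print(r.as_matrix().round(2).tolist())
E
```

```text
10.75 [ 515.1 -345.8  302.7] [ 0.9 -0.8 -1.2] 64.18132066726685 [-1.15  0.44 -1.   -1.31  1.44  3.01]
[[0.01, 0.29, 0.96], [0.01, -0.96, 0.29], [1.0, 0.01, -0.02]]
```

View pics/t.png

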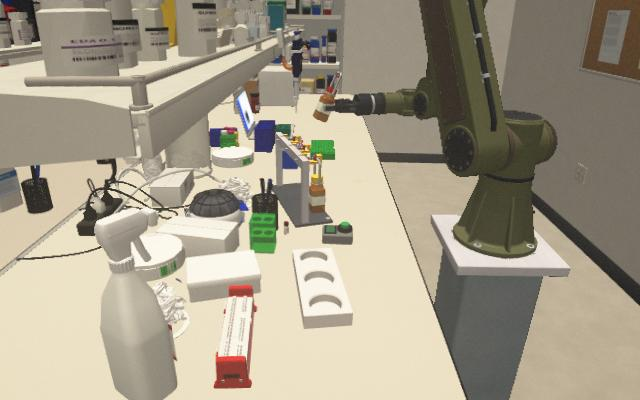

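>>> apply_moves:
  commands:
    - {"claw": -1,"slide": [0,0,0],"twist": [0,0,-0.12]}
    - {"claw": -1,"slide": [0,0,0],"twist": [0,0,-0.24]}
    - {"claw": -1,"slide": [0,0,0],"twist": [0,0,-0.36]}
    - {"claw": -1,"slide": [0,0,0],"twist": [0,0,-0.48]}
    - {"claw": -1,"slide": [0,0,0],"twist": [0,0,-0.6]}
    - {"claw": -1,"slide": [0,0,0],"twist": [0,0,-0.72]}
    - {"claw": -1,"slide": [0,0,0],"twist": [0,0,-0.83]}
    - {"claw": -1,"slide": [0,0,0],"twist": [0,0,-0.83]}

```text
clock: 11.85
eef_pos: [515.0, -346.2, 301.8]
orientation: [0.498, 0.511, 0.614, 0.337]
force: [0.1, 1.0, -0.2]
gripper_width: 0.507
grasp_force: 64.2
```

>>> apply_moves:
  commands:
    - {"claw": -1,"slide": [0,0,0],"twist": [0,0,-0.12]}
    - {"claw": -1,"slide": [0,0,0],"twist": [0,0,-0.24]}
    - {"claw": -1,"slide": [0,0,0],"twist": [0,0,-0.36]}
    - {"claw": -1,"slide": [0,0,0],"twist": [0,0,-0.48]}
    - {"claw": -1,"slide": [0,0,0],"twist": [0,0,-0.6]}
    - {"claw": -1,"slide": [0,0,0],"twist": [0,0,-0.72]}
    - {"claw": -1,"slide": [0,0,0],"twist": [0,0,-0.83]}
    - {"claw": -1,"slide": [0,0,0],"twist": [0,0,-0.83]}
    - {"claw": -1,"slide": [0,0,0],"twist": [0,0,-0.83]}

```text
clock: 12.98
eef_pos: [514.7, -346.3, 302.6]
orientation: [0.085, 0.708, 0.284, 0.641]
force: [-0.1, -0.0, 0.2]
gripper_width: 0.507
grasp_force: 64.2
```

```bash
python3 f.py
python3 - <<'E'
from h import *
p,r=pose();print(r.as_matrix().round(2).tolist(), r.apply([np.cos(.42),0,-np.sin(.42)]))
E
```

```text
12.975 [ 514.7 -346.3  302.6] [-0.1 -0.   0.2] 64.18799757957458 [-1.15  0.44 -1.   -1.3   1.45  0.4 ]
[[-0.16, -0.24, 0.96], [0.48, 0.83, 0.29], [-0.86, 0.51, -0.02]] [-0.53900959  0.32177643 -0.77841416]
```

>>> apply_moves:
  commands:
    - {"claw": -1,"slide": [0,0,0],"twist": [0,0,0]}
    - {"claw": -1,"slide": [0,0,0],"twist": [0,0,0]}
    - {"claw": -1,"slide": [0,0,0],"twist": [0,0,0]}
    - {"claw": -1,"slide": [0,0,0],"twist": [0,0,0]}
    - {"claw": -1,"slide": [0,0,0],"twist": [0,0,0]}
    - {"claw": -1,"slide": [0,0,0],"twist": [0,0,0]}
    - {"claw": -1,"slide": [0,0,0],"twist": [0,0,0]}
    - {"claw": -1,"slide": [0,0,0],"twist": [0,0,0]}
    - {"claw": -1,"slide": [0,0,0],"twist": [0,0,0]}
    - {"claw": -1,"slide": [0,0,0],"twist": [0,0,0]}

```text
clock: 14.32
eef_pos: [514.5, -346.3, 302.9]
orientation: [0.084, 0.708, 0.282, 0.642]
force: [0.5, 1.0, -1.0]
gripper_width: 0.507
grasp_force: 64.2
```

>>> apply_moves:
  commands:
    - {"claw": -1,"slide": [0,0,0],"twist": [0,0,0]}
    - {"claw": -1,"slide": [0,0,0],"twist": [0,0,0]}
    - {"claw": -1,"slide": [0,0,0],"twist": [0,0,0]}
    - {"claw": -1,"slide": [0,0,0],"twist": [0,0,0]}
    - {"claw": -1,"slide": [0,0,0],"twist": [0,0,0]}
    - {"claw": -1,"slide": [0,0,0],"twist": [0,0,0]}
    - {"claw": -1,"slide": [0,0,0],"twist": [0,0,0]}
    - {"claw": -1,"slide": [0,0,0],"twist": [0,0,0]}
    - {"claw": -1,"slide": [0,0,0],"twist": [0,0,0]}
    - {"claw": -1,"slide": [0,0,0],"twist": [0,0,0]}

```text
clock: 15.58
eef_pos: [514.5, -346.3, 302.9]
orientation: [0.084, 0.708, 0.282, 0.642]
force: [-0.4, 0.8, 0.2]
gripper_width: 0.508
grasp_force: 64.2
```

>>> apply_moves:
  commands:
    - {"claw": -1,"slide": [0,0,0],"twist": [0,0,0]}
    - {"claw": -1,"slide": [0,0,0],"twist": [0,0,0]}
    - {"claw": -1,"slide": [0,0,0],"twist": [0,0,0]}
    - {"claw": -1,"slide": [0,0,0],"twist": [0,0,0]}
    - {"claw": -1,"slide": [0,0,0],"twist": [0,0,0]}

```text
clock: 16.2
eef_pos: [514.5, -346.3, 302.9]
orientation: [0.084, 0.708, 0.282, 0.642]
force: [-0.4, -0.2, -0.5]
gripper_width: 0.508
grasp_force: 64.2
```

```bash
cat > rk.py <<'E'
from h import *
S,T=ctrl.get_image('scene'),ctrl.get_image('side')
a=sorted([q['pixel'] for q in ctrl.mark_of(S,'rack_hole0')[:4] if q['conf']>.3],key=lambda q:-q[1]); b=sorted([q['pixel'] for q in ctrl.mark_of(T,'rack_hole0')[:4] if q['conf']>.3],key=lambda q:q[0])
print(np.round(a).tolist(),np.round(b).tolist())
for i in range(3):
    for p in (a,b):
        if i<len(p): print(i,np.round(atz(ray(S if p is a else T,p[i]),32)))
    if i<min(len(a),len(b)): print(i,np.round(tri([ray(S,a[i]),ray(T,b[i])])[0]))
for n,im in(('S',S),('T',T)):
    m=ctrl.trace(im,'rack'); 
    if m:
        k=m[0]['mask'].astype(np.uint8); c=max(cv2.findContours(k,0,2)[0],key=cv2.contourArea)
        q=cv2.approxPolyDP(c,5,True)[:,0]; print(n,m[0]['conf'],[(x.tolist(),np.round(atz(ray(im,x[::-1]),32)[:2]).tolist()) for x in q])
E
python3 rk.py
```

```text
[[253.0, 284.0], [277.0, 256.0], [298.0, 224.0]] [[258.0, 314.0], [276.0, 321.0], [299.0, 323.0]]
0 [523. 180.  32.]
0 [520. 190.  32.]
0 [521. 182.  31.]
1 [499. 282.  32.]
1 [501. 271.  32.]
1 [500. 281.  35.]
2 [489. 369.  32.]
2 [496. 361.  32.]
2 [495. 365.  31.]
S 0.6 [([310, 255], [476.0, 140.0]), ([278, 241], [575.0, 157.0]), ([198, 293], [539.0, 401.0]), ([194, 309], [502.0, 430.0]), ([228, 331], [409.0, 412.0]), ([308, 267], [446.0, 175.0])]
T 0.7 [([330, 247], [480.0, 135.0]), ([292, 251], [576.0, 160.0]), ([306, 328], [529.0, 455.0]), ([348, 326], [448.0, 446.0]), ([353, 320], [437.0, 427.0])]
```

```bash
cat > cap.py <<'E'
from h import *
im=ctrl.get_image('wrist'); p,r=pose(); E=np.array(im['extrinsics'])
C=np.eye(4); C[:3,:3]=r.inv().as_matrix()@E[:3,:3]; C[:3,3]=r.inv().apply(E[:3,3]-p)
np.save('C.npy',C)
pg=np.array([609.8,-328.7,63.3]); rg=R.from_quat([0.828,.132,.538,-.084])
G=np.eye(4); G[:3,:3]=rg.as_matrix(); G[:3,3]=pg; im=dict(im); im['extrinsics']=G@C
w=cv2.imread('pics/w3.png')[:,:,::-1].astype(int)
k=((w[:,:,0]>90)&(w[:,:,1]<60)&(w[:,:,2]<60))
ys,xs=np.nonzero(k); print('cap px',ys.min(),ys.max(),xs.min(),xs.max())
b=tuple
# model: fit bottle (x,y) so that cap top circle / bottom circle match; z of underside 22
def circ(x,y,z,rad): return np.array([proj(im,[x+rad*np.cos(t),y+rad*np.sin(t),z]) for t in np.linspace(0,6.28,40)])
for z in (20,22,24):
  for d in range(-8,9,4):
    u=np.array([np.cos(.31),np.sin(.31)]); g=(pg-19*rg.as_matrix()[:,2])[:2]; c=g+d*u
    t=circ(*c,z+116,18); bt=circ(*c,z+90,18); print(z,d,np.round(c,1),'top row %.0f cols %.0f %.0f ellipse low %.0f'%(t[:,1].min(),t[:,0].min(),t[:,0].max(),t[:,1].max()))
E
python3 cap.py
```

```text
cap px 8 285 260 375
20 -8 [ 585.7 -336.5] top row 150 cols 257 386 ellipse low 237
20 -4 [ 589.5 -335.3] top row 143 cols 259 384 ellipse low 224
20 0 [ 593.3 -334. ] top row 136 cols 261 382 ellipse low 213
20 4 [ 597.1 -332.8] top row 129 cols 262 380 ellipse low 202
20 8 [ 600.9 -331.6] top row 123 cols 264 378 ellipse low 192
22 -8 [ 585.7 -336.5] top row 145 cols 256 387 ellipse low 231
22 -4 [ 589.5 -335.3] top row 137 cols 258 385 ellipse low 219
22 0 [ 593.3 -334. ] top row 131 cols 260 383 ellipse low 208
22 4 [ 597.1 -332.8] top row 124 cols 262 381 ellipse low 197
22 8 [ 600.9 -331.6] top row 118 cols 263 379 ellipse low 187
24 -8 [ 585.7 -336.5] top row 139 cols 255 388 ellipse low 226
24 -4 [ 589.5 -335.3] top row 132 cols 257 386 ellipse low 213
24 0 [ 593.3 -334. ] top row 126 cols 259 384 ellipse low 202
24 4 [ 597.1 -332.8] top row 119 cols 261 382 ellipse low 191
24 8 [ 600.9 -331.6] top row 113 cols 263 380 ellipse low 181
```

Run:
```python
from h import *
p,r=pose(); 
yw=1.24; e=np.array([493+12.3*np.cos(yw),366+12.3*np.sin(yw),185]); q=np.array([515,-346,303])
A=tool(.31,.1); R2=tool(yw,.42)
h=(q+e)/2+np.array([0,-30,25])
plan([(q,tool(.31,0.05,-1.3)),(q,A),(h,tool(.78,.25)),(e,R2)])
```

```text
slide [-0.0, 0.002, 0.006] twist [0.017, 0.017, 0.834] rows>=7.0
slide [0.0, 0.0, 0.0] twist [0.021, -0.027, 0.827] rows>=7.0
slide [-0.061, -0.797, 0.239] twist [0.074, -0.023, -0.013] rows>=1.3
slide [-0.035, -0.765, 0.331] twist [0.074, -0.023, -0.013] rows>=1.3
slide [-0.006, -0.722, 0.418] twist [0.074, -0.023, -0.013] rows>=1.3
slide [0.025, -0.668, 0.498] twist [0.074, -0.023, -0.013] rows>=1.3
slide [-0.049, -0.95, 0.939] twist [0.092, -0.035, -0.032] rows>=2.1
slide [0.051, -0.804, 1.066] twist [0.092, -0.035, -0.032] rows>=2.1
slide [0.15, -0.637, 1.165] twist [0.092, -0.035, -0.032] rows>=2.1
```

>>> apply_moves:
  commands:
    - {"claw": -1,"slide": [0,0,0],"twist": [0,0,0.12]}
    - {"claw": -1,"slide": [0,0,0],"twist": [0,0,0.24]}
    - {"claw": -1,"slide": [0,0,0],"twist": [0,0,0.36]}
    - {"claw": -1,"slide": [0,0,0],"twist": [0,0,0.48]}
    - {"claw": -1,"slide": [0,0,0],"twist": [0.01,0.01,0.6]}
    - {"claw": -1,"slide": [0,0,0],"twist": [0.017,0.017,0.72]}
    - {"claw": -1,"slide": [0,0,0],"twist": [0.017,0.017,0.834]}
    - {"claw": -1,"slide": [0,0,0],"twist": [0.017,0.017,0.834]}

```text
clock: 17.55
eef_pos: [514.5, -346.5, 303.2]
orientation: [0.502, 0.523, 0.606, 0.328]
force: [-0.0, -0.5, -0.1]
gripper_width: 0.513
grasp_force: 64.2
```

>>> apply_moves:
  commands:
    - {"claw": -1,"slide": [0,0,0],"twist": [0,0,0.12]}
    - {"claw": -1,"slide": [0,0,0],"twist": [0,0,0.24]}
    - {"claw": -1,"slide": [0,0,0],"twist": [0,0,0.36]}
    - {"claw": -1,"slide": [0,0,0],"twist": [0,0,0.48]}
    - {"claw": -1,"slide": [0,0,0],"twist": [0.01,-0.015,0.6]}
    - {"claw": -1,"slide": [0,0,0],"twist": [0.021,-0.027,0.72]}
    - {"claw": -1,"slide": [0,0,0],"twist": [0.021,-0.027,0.827]}
    - {"claw": -1,"slide": [0,0,0],"twist": [0.021,-0.027,0.827]}

```text
clock: 18.55
eef_pos: [514.6, -346.5, 302.9]
orientation: [0.732, 0.116, 0.663, -0.102]
force: [-1.4, 0.1, -0.8]
gripper_width: 0.508
grasp_force: 64.1
```

>>> apply_moves:
  commands:
    - {"claw": -1,"slide": [-0.03,-0.4,0.12],"twist": [0.037,-0.012,-0.006]}
    - {"claw": -1,"slide": [-0.061,-0.797,0.239],"twist": [0.074,-0.023,-0.013]}
    - {"claw": -1,"slide": [-0.061,-0.797,0.239],"twist": [0.074,-0.023,-0.013]}

```text
clock: 18.92
eef_pos: [512.1, -261.5, 293.7]
orientation: [0.736, 0.164, 0.643, -0.137]
force: [0.2, 0.3, -1.3]
gripper_width: 0.504
grasp_force: 64.1
```

>>> apply_moves:
  commands:
    - {"claw": -1,"slide": [-0.018,-0.38,0.16],"twist": [0.037,-0.012,-0.006]}
    - {"claw": -1,"slide": [-0.035,-0.765,0.331],"twist": [0.074,-0.023,-0.013]}
    - {"claw": -1,"slide": [-0.035,-0.765,0.331],"twist": [0.074,-0.023,-0.013]}

```text
clock: 19.3
eef_pos: [509.9, -179.4, 285.2]
orientation: [0.736, 0.211, 0.62, -0.169]
force: [-0.1, -0.0, -0.5]
gripper_width: 0.506
grasp_force: 64.1
```

>>> apply_moves:
  commands:
    - {"claw": -1,"slide": [0,-0.36,0.2],"twist": [0.037,-0.012,-0.006]}
    - {"claw": -1,"slide": [0,-0.722,0.418],"twist": [0.074,-0.023,-0.013]}
    - {"claw": -1,"slide": [0,-0.722,0.418],"twist": [0.074,-0.023,-0.013]}

```text
clock: 19.68
eef_pos: [507.7, -96.7, 277.6]
orientation: [0.734, 0.257, 0.596, -0.202]
force: [0.1, -0.6, -0.8]
gripper_width: 0.51
grasp_force: 64.1
```

>>> apply_moves:
  commands:
    - {"claw": -1,"slide": [0.01,-0.33,0.25],"twist": [0.037,-0.012,-0.006]}
    - {"claw": -1,"slide": [0.025,-0.668,0.498],"twist": [0.074,-0.023,-0.013]}
    - {"claw": -1,"slide": [0.025,-0.668,0.498],"twist": [0.074,-0.023,-0.013]}

```text
clock: 20.05
eef_pos: [505.3, -14.0, 269.5]
orientation: [0.729, 0.302, 0.569, -0.233]
force: [-0.4, -0.7, -1.1]
gripper_width: 0.506
grasp_force: 64.1
```

```bash
sed -i 's/print(.slide/print("slide/; s#)/98, np#)/85, np#' h.py; sed -i "s/print(\"slide'/print('slide'/" h.py; python3 f.py
python3 - <<'E'
from h import *
p,r=pose(); print(p)
yw=1.24; e=np.array([493+12.3*np.cos(yw),366+12.3*np.sin(yw),185])
plan([(e,tool(yw,.42))])
E
```

```text
20.05 [505.3 -14.  269.5] [-0.4 -0.7 -1.1] 64.10979151725769 [-0.71  0.05 -0.94  0.29  1.31  1.87]
[505.74984379 -15.50946316 269.73235605]
slide [-0.038, -0.714, 0.707] twist [0.069, -0.027, -0.023] rows>=1.6
slide [0.019, -0.633, 0.781] twist [0.069, -0.027, -0.023] rows>=1.6
slide [0.075, -0.543, 0.843] twist [0.069, -0.027, -0.023] rows>=1.6
slide [0.13, -0.445, 0.893] twist [0.069, -0.027, -0.023] rows>=1.6
```

>>> apply_moves:
  commands:
    - {"claw": -1,"slide": [-0.02,-0.36,0.35],"twist": [0.035,-0.013,-0.011]}
    - {"claw": -1,"slide": [-0.038,-0.714,0.707],"twist": [0.069,-0.027,-0.023]}
    - {"claw": -1,"slide": [-0.038,-0.714,0.707],"twist": [0.069,-0.027,-0.023]}

```text
clock: 20.52
eef_pos: [504.9, 76.4, 252.1]
orientation: [0.721, 0.354, 0.536, -0.26]
force: [0.4, -0.4, -0.2]
gripper_width: 0.507
grasp_force: 64.1
```

>>> apply_moves:
  commands:
    - {"claw": -1,"slide": [0.01,-0.31,0.39],"twist": [0.035,-0.013,-0.011]}
    - {"claw": -1,"slide": [0.019,-0.633,0.781],"twist": [0.069,-0.027,-0.023]}
    - {"claw": -1,"slide": [0.019,-0.633,0.781],"twist": [0.069,-0.027,-0.023]}

```text
clock: 20.9
eef_pos: [509.6, 162.6, 237.8]
orientation: [0.71, 0.408, 0.497, -0.287]
force: [0.3, 0.2, -0.7]
gripper_width: 0.51
grasp_force: 64.1
```

>>> apply_moves:
  commands:
    - {"claw": -1,"slide": [0.035,-0.27,0.42],"twist": [0.035,-0.013,-0.011]}
    - {"claw": -1,"slide": [0.075,-0.543,0.843],"twist": [0.069,-0.027,-0.023]}
    - {"claw": -1,"slide": [0.075,-0.543,0.843],"twist": [0.069,-0.027,-0.023]}

```text
clock: 21.28
eef_pos: [507.6, 258.2, 218.1]
orientation: [0.697, 0.455, 0.461, -0.309]
force: [-0.2, 0.1, -1.5]
gripper_width: 0.509
grasp_force: 64.1
```

```bash
python3 c.py w4.png rack_hole0 rack; python3 rk.py;  python3 - <<'E'
from h import *
yw=1.24; e=np.array([493+12.3*np.cos(yw),366+12.3*np.sin(yw),185])
plan([(e,tool(yw,.42))])
E
```

```text
21.425 [508. 256. 218.] [ 0.36  0.85 -0.38] [-0.06  0.06 -1.02 -0.19  1.05  2.33] [ 0.4 -0.5 -1.3]
rack_hole0 scene [([275.0, 256.0], 0.96), ([252.6, 284.7], 0.88), ([298.6, 222.0], 0.64)]
rack_hole0 side [([256.8, 311.6], 0.8), ([301.0, 324.5], 0.8), ([273.2, 321.7], 0.66)]
rack_hole0 wrist [([370.6, 311.3], 0.87)]
   -> [510. 268.  54.] [24.2 26.6  5. ]
rack scene [([285.1, 258.3], 0.79), ([228.5, 277.5], 0.57)]
rack side [([289.4, 319.4], 0.6)]
rack wrist [([380.9, 308.2], 0.84)]
   -> [504. 276.   0.] [2.3 1.6 1.2]
[[253.0, 284.0], [273.0, 254.0], [297.0, 222.0]] [[256.0, 311.0], [275.0, 319.0], [303.0, 323.0]]
0 [526. 180.  32.]
0 [526. 183.  32.]
0 [527. 179.  30.]
1 [512. 279.  32.]
1 [506. 266.  32.]
1 [506. 282.  40.]
2 [494. 371.  32.]
2 [497. 374.  32.]
2 [497. 369.  29.]
S 0.84 [([310, 256], [473.0, 143.0]), ([279, 241], [573.0, 155.0]), ([197, 294], [537.0, 404.0]), ([194, 309], [502.0, 430.0]), ([228, 330], [411.0, 410.0]), ([307, 267], [447.0, 177.0])]
T 0.75 [([330, 247], [480.0, 135.0]), ([292, 250], [577.0, 155.0]), ([304, 328], [533.0, 455.0]), ([351, 324], [442.0, 440.0]), ([352, 308], [437.0, 389.0])]
slide [0.047, -0.284, 0.555] twist [0.021, -0.008, -0.013] rows>=1.0
slide [0.059, -0.264, 0.564] twist [0.021, -0.008, -0.013] rows>=1.0
```

View pics/w4.png

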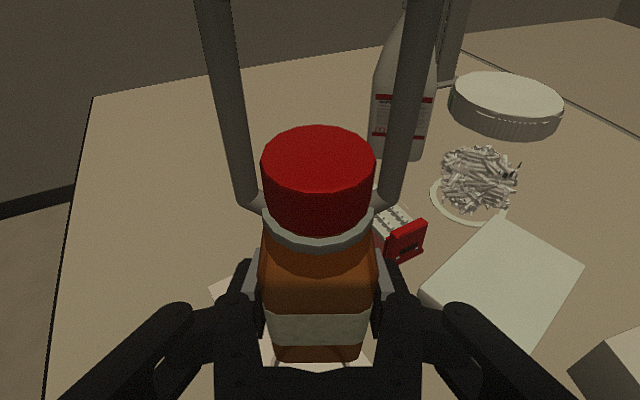

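Run:
```python
from h import *
plan([(np.array([470,80,240]),tool(.75,.42))])
```

```text
slide [-0.16, 0.12, -0.575] twist [-0.081, -0.005, 0.032] rows>=1.0
slide [-0.156, 0.2, -0.554] twist [-0.081, -0.005, 0.032] rows>=1.0
slide [-0.148, 0.277, -0.522] twist [-0.081, -0.005, 0.032] rows>=1.0
```

>>> apply_moves:
  commands:
    - {"claw": -1,"slide": [-0.16,0.12,-0.575],"twist": [-0.081,-0.005,0.032]}
    - {"claw": -1,"slide": [-0.16,0.12,-0.575],"twist": [-0.081,-0.005,0.032]}
    - {"claw": -1,"slide": [-0.16,0.12,-0.575],"twist": [-0.081,-0.005,0.032]}

```text
clock: 22.4
eef_pos: [505.6, 187.8, 234.2]
orientation: [0.728, 0.414, 0.47, -0.278]
force: [-0.2, 1.1, -1.2]
gripper_width: 0.506
grasp_force: 64.3
```

>>> apply_moves:
  commands:
    - {"claw": -1,"slide": [-0.156,0.2,-0.554],"twist": [-0.081,-0.005,0.032]}
    - {"claw": -1,"slide": [-0.156,0.2,-0.554],"twist": [-0.081,-0.005,0.032]}
    - {"claw": -1,"slide": [-0.156,0.2,-0.554],"twist": [-0.081,-0.005,0.032]}

```text
clock: 22.78
eef_pos: [498.7, 121.9, 247.1]
orientation: [0.757, 0.371, 0.479, -0.246]
force: [0.4, -0.2, -0.4]
gripper_width: 0.511
grasp_force: 64.3
```

>>> apply_moves:
  commands:
    - {"claw": -1,"slide": [-0.148,0.277,-0.522],"twist": [-0.081,-0.005,0.032]}
    - {"claw": -1,"slide": [-0.148,0.277,-0.522],"twist": [-0.081,-0.005,0.032]}
    - {"claw": -1,"slide": [-0.148,0.277,-0.522],"twist": [-0.081,-0.005,0.032]}
    - {"claw": -1,"slide": [-0.148,0.277,-0.522],"twist": [-0.081,-0.005,0.032]}

```text
clock: 23.28
eef_pos: [489.7, 59.1, 257.8]
orientation: [0.782, 0.324, 0.49, -0.21]
force: [0.2, -0.1, -0.3]
gripper_width: 0.509
grasp_force: 64.2
```

```bash
cat > g.py <<'E'
import sys; from h import *
im=ctrl.get_image('wrist'); save(im,sys.argv[1]); p,r=pose(); print(p)
for q in ctrl.mark_of(im,'rack_hole0'): print(np.round(q['pixel'],1),round(q['conf'],2),np.round(atz(ray(im,q['pixel']),32),1))
import pickle; pickle.dump(im,open('im.pkl','wb'))
E
python3 g.py w5.png
```

```text
[489.66917687  58.98462576 257.81038283]
[254.6 215.9] 0.93 [507.2 269.4  32. ]
[220.9 171. ] 0.82 [492.4 366.3  32. ]
```

View pics/w5.png

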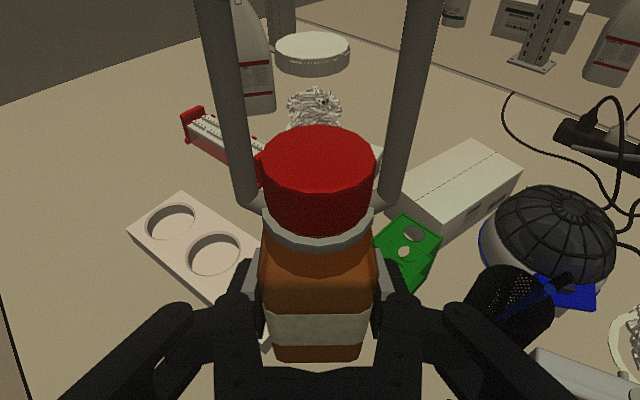

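```bash
cat > go.py <<'E'
import sys; from h import *
hx,hy,yw,z=map(float,sys.argv[1:5]); tl=float(sys.argv[5]) if len(sys.argv)>5 else .42
s=ctrl.get_state(); print(s['clock'],np.round(s['eef_pos'],1),np.round(s['force'],1),np.round(s['joint_pos'],2),s['gripper_width'])
plan([(np.array([hx+12.3*np.cos(yw),hy+12.3*np.sin(yw),z]),tool(yw,tl))])
E
python3 go.py 493.5 367 1.24 150
```

```text
23.375 [489.7  58.8 257.9] [ 0.9 -0.3  0.1] [-0.5  -0.18 -1.02  0.22  1.05  2.15] 0.5063755269398961
slide [0.003, -0.544, 0.645] twist [0.064, 0.004, -0.032] rows>=1.4
slide [0.024, -0.476, 0.696] twist [0.064, 0.004, -0.032] rows>=1.4
slide [0.042, -0.403, 0.741] twist [0.064, 0.004, -0.032] rows>=1.4
slide [0.055, -0.324, 0.777] twist [0.064, 0.004, -0.032] rows>=1.4
```

>>> apply_moves:
  commands:
    - {"claw": -1,"slide": [0.003,-0.544,0.645],"twist": [0.064,0.004,-0.032]}
    - {"claw": -1,"slide": [0.003,-0.544,0.645],"twist": [0.064,0.004,-0.032]}
    - {"claw": -1,"slide": [0.003,-0.544,0.645],"twist": [0.064,0.004,-0.032]}

```text
clock: 23.75
eef_pos: [500.2, 127.0, 240.5]
orientation: [0.761, 0.374, 0.471, -0.243]
force: [-0.1, 0.5, -0.9]
gripper_width: 0.509
grasp_force: 64.1
```

>>> apply_moves:
  commands:
    - {"claw": -1,"slide": [0.024,-0.476,0.696],"twist": [0.064,0.004,-0.032]}
    - {"claw": -1,"slide": [0.024,-0.476,0.696],"twist": [0.064,0.004,-0.032]}
    - {"claw": -1,"slide": [0.024,-0.476,0.696],"twist": [0.064,0.004,-0.032]}

```text
clock: 24.12
eef_pos: [508.0, 199.6, 218.9]
orientation: [0.737, 0.419, 0.454, -0.274]
force: [0.7, -0.3, -1.7]
gripper_width: 0.505
grasp_force: 64.1
```

>>> apply_moves:
  commands:
    - {"claw": -1,"slide": [0.042,-0.403,0.741],"twist": [0.064,0.004,-0.032]}
    - {"claw": -1,"slide": [0.042,-0.403,0.741],"twist": [0.064,0.004,-0.032]}
    - {"claw": -1,"slide": [0.042,-0.403,0.741],"twist": [0.064,0.004,-0.032]}

```text
clock: 24.5
eef_pos: [509.5, 277.5, 192.3]
orientation: [0.71, 0.46, 0.44, -0.301]
force: [-0.6, -0.1, -0.9]
gripper_width: 0.509
grasp_force: 64.1
```

```bash
python3 go.py 493.5 367 1.24 150
```

```text
24.5 [509.5 277.5 192.3] [-0.6 -0.1 -0.9] [ 0.01  0.1  -1.02 -0.24  0.98  2.37] 0.5086072845411077
slide [-0.005, -0.25, 0.491] twist [0.019, 0.008, -0.017] rows>=0.9
slide [-0.005, -0.236, 0.498] twist [0.019, 0.008, -0.017] rows>=0.9
```

>>> apply_moves:
  commands:
    - {"claw": -1,"slide": [-0.01,-0.25,0.49],"twist": [0.019,0.008,-0.017]}
    - {"claw": -1,"slide": [-0.01,-0.49,0.98],"twist": [0.038,0.016,-0.034]}
    - {"claw": -1,"slide": [-0.01,-0.49,0.98],"twist": [0.038,0.016,-0.034]}
    - {"claw": -1,"slide": [-0.01,-0.49,0.98],"twist": [0.038,0.016,-0.034]}

```text
clock: 25.0
eef_pos: [513.5, 376.6, 154.7]
orientation: [0.683, 0.493, 0.435, -0.318]
force: [0.4, -0.4, -0.7]
gripper_width: 0.507
grasp_force: 64.0
```

```bash
python3 go.py 493.5 367 1.24 85
```

```text
25.0 [513.5 376.6 154.7] [ 0.4 -0.4 -0.7] [ 0.21  0.27 -1.02 -0.55  0.9   2.52] 0.507476825969582
slide [-0.647, -0.155, 0.264] twist [-0.009, 0.008, 0.0] rows>=1.1
```

>>> apply_moves:
  commands:
    - {"claw": -1,"slide": [-0.33,-0.08,0.13],"twist": [-0.005,0.004,0]}
    - {"claw": -1,"slide": [-0.64,-0.155,0.264],"twist": [-0.009,0.008,0]}
    - {"claw": -1,"slide": [-0.64,-0.155,0.264],"twist": [-0.009,0.008,0]}
    - {"claw": -1,"slide": [-0.64,-0.155,0.264],"twist": [-0.009,0.008,0]}

```text
clock: 25.5
eef_pos: [522.0, 379.5, 89.2]
orientation: [0.681, 0.495, 0.433, -0.322]
force: [0.2, 0.3, 0.4]
gripper_width: 0.507
grasp_force: 64.1
```

```bash
python3 go.py 493.5 367 1.24 85; python3 rk.py;python3 - <<'E'
from h import *
p,r=pose();print(r.as_matrix()[:,2],r.apply([np.cos(.42),0,-np.sin(.42)]))
E
```

```text
25.5 [522.  379.5  89.2] [0.2 0.3 0.4] [ 0.21  0.46 -1.02 -0.73  0.91  2.51] 0.507013987856512
slide [-0.075, -0.23, -0.056] twist [-0.016, 0.008, 0.001] rows>=0.4
[[251.0, 284.0], [274.0, 257.0], [296.0, 228.0]] [[254.0, 311.0], [278.0, 321.0], [300.0, 325.0]]
0 [531. 174.  32.]
0 [527. 171.  32.]
0 [527. 178.  36.]
1 [507. 274.  32.]
1 [501. 280.  32.]
1 [502. 277.  33.]
2 [490. 360.  32.]
2 [493. 365.  32.]
2 [493. 359.  28.]
S 0.55 [([310, 256], [473.0, 143.0]), ([281, 243], [563.0, 157.0]), ([264, 253], [558.0, 215.0]), ([262, 266], [521.0, 249.0]), ([239, 275], [530.0, 306.0]), ([231, 271], [554.0, 311.0]), ([226, 289], [510.0, 352.0]), ([198, 293], [539.0, 401.0]), ([194, 309], [502.0, 430.0]), ([228, 331], [409.0, 412.0]), ([304, 270], [444.0, 189.0])]
T 0.8 [([292, 252], [576.0, 165.0]), ([303, 326], [535.0, 449.0]), ([349, 325], [446.0, 443.0]), ([352, 311], [437.0, 399.0]), ([338, 270], [462.0, 245.0]), ([320, 301], [503.0, 368.0]), ([302, 299], [541.0, 362.0])]
[ 0.26994606  0.86723812 -0.41836248] [0.01153756 0.00858385 0.9998966 ]
```

```bash
python3 go.py 493.5 366 1.5 85
```

```text
25.8 [521.6 380.4  89.2] [ 0.8  0.4 -0.6] [ 0.21  0.46 -1.02 -0.73  0.91  2.51] 0.502763348691452
slide [-0.083, -0.253, -0.075] twist [0.134, 0.007, -0.067] rows>=1.3
```

>>> apply_moves:
  commands:
    - {"claw": -1,"slide": [0.0,-0.1,-0.075],"twist": [0.067,0.003,-0.033]}
    - {"claw": -1,"slide": [-0.07,-0.253,-0.075],"twist": [0.134,0.007,-0.067]}
    - {"claw": -1,"slide": [-0.07,-0.253,-0.075],"twist": [0.134,0.007,-0.067]}
    - {"claw": -1,"slide": [-0.07,-0.253,-0.075],"twist": [0.134,0.007,-0.067]}
    - {"claw": -1,"slide": [-0.07,-0.253,-0.075],"twist": [0.134,0.007,-0.067]}

```text
clock: 26.42
eef_pos: [493.6, 378.8, 84.8]
orientation: [0.614, 0.572, 0.398, -0.371]
force: [-0.3, -0.3, -0.7]
gripper_width: 0.507
grasp_force: 64.2
```

```bash
python3 go.py 493.5 366 1.5 62
```

```text
26.425 [493.6 378.8  84.8] [-0.3 -0.3 -0.7] [ 0.16  0.47 -0.85 -0.24  1.09  2.1 ] 0.5070439470546616
slide [-0.21, 0.008, 0.088] twist [0.0, 0.0, -0.0] rows>=0.4
```

```bash
cat > v.py <<'E'
import sys; from h import *
T=ctrl.get_image('side'); S=ctrl.get_image('scene'); hx,hy,ux,uy,uz=map(float,sys.argv[2:7])
out=[]
for im in(S,T):
    I=im['img'].copy(); c=proj(im,[hx,hy,32]); x,y=int(c[0]),int(c[1])
    big=cv2.resize(I[y-60:y+40,x-50:x+50],None,fx=4,fy=4,interpolation=cv2.INTER_CUBIC)
    for z,rad,col in((32,34,(0,255,0)),):
        pts=np.array([proj(im,[hx+rad*np.cos(t),hy+rad*np.sin(t),z]) for t in np.linspace(0,6.3,60)])
        cv2.polylines(big,[np.int32((pts-[x-50,y-60]+.5)*4)],True,col,1)
    for a,b in((-22,-22),(22,-22),(22,22),(-22,22)):
        q=proj(im,[ux+a,uy+b,uz]); cv2.circle(big,tuple(int(v) for v in (q-[x-50,y-60]+.5)*4),3,(0,0,255),-1)
    out.append(big)
cv2.imwrite('pics/'+sys.argv[1],np.hstack(out)[:,:,::-1])
E
python3 v.py v1.png 493.5 366 493.3 366.5 43.5
```

```text
(no output)
```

View pics/v1.png

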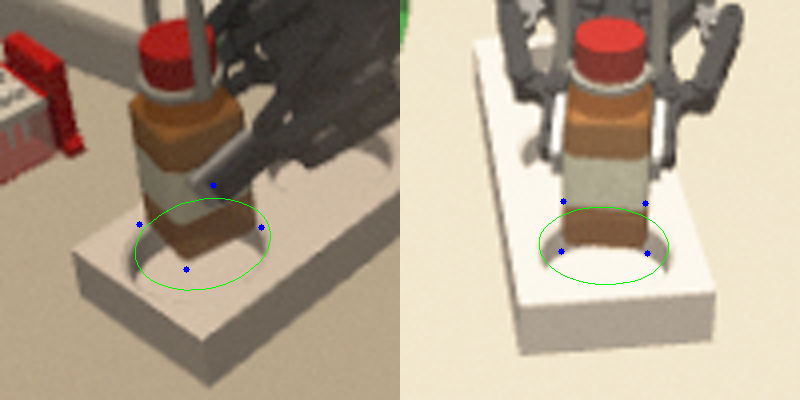

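>>> apply_moves:
  commands:
    - {"claw": -1,"slide": [-0.1,0.0,0.045],"twist": [0,0,0]}
    - {"claw": -1,"slide": [-0.15,0.004,0.066],"twist": [0,0,0]}
    - {"claw": -1,"slide": [-0.2,0.008,0.088],"twist": [0,0,0]}
    - {"claw": -1,"slide": [-0.2,0.008,0.088],"twist": [0,0,0]}

```text
clock: 27.02
eef_pos: [493.5, 379.0, 61.8]
orientation: [0.614, 0.572, 0.397, -0.372]
force: [-1.5, 9.4, -2.7]
gripper_width: 0.508
grasp_force: 63.3
```

```bash
python3 go.py 493.5 366 1.5 54
```

```text
27.025 [493.5 379.   61.8] [-1.5  9.4 -2.7] [ 0.16  0.53 -0.86 -0.28  1.1   2.1 ] 0.5082529546578961
slide [-0.074, 0.01, 0.026] twist [-0.002, 0.0, -0.002] rows>=0.1
```

>>> apply_moves:
  commands:
    - {"claw": -1,"slide": [0.016,0.0,0.036],"twist": [0,0,0]}
    - {"claw": -1,"slide": [0.016,0.0,0.036],"twist": [0,0,0]}
    - {"claw": -1,"slide": [-0.03,0.0,0.056],"twist": [0,0,0]}
    - {"claw": -1,"slide": [-0.03,0.0,0.056],"twist": [0,0,0]}

```text
clock: 27.52
eef_pos: [495.0, 382.1, 57.4]
orientation: [0.614, 0.572, 0.397, -0.371]
force: [0.7, 0.3, -1.1]
gripper_width: 0.506
grasp_force: 64.3
```

Forces are clear; continue down.

>>> apply_moves:
  commands:
    - {"claw": -1,"slide": [-0.03,0.0,0.013],"twist": [0,0,0]}
    - {"claw": -1,"slide": [-0.045,0.0,0.02],"twist": [0,0,0]}
    - {"claw": -1,"slide": [-0.045,0.0,0.02],"twist": [0,0,0]}

```text
clock: 27.9
eef_pos: [495.0, 382.3, 52.8]
orientation: [0.614, 0.572, 0.397, -0.371]
force: [-0.3, -0.2, -1.1]
gripper_width: 0.507
grasp_force: 64.3
```

```bash
python3 v.py v2.png 493.5 366 493.3 366.5 10
python3 - <<'E'
from h import *
p,r=pose();print(p,r.as_matrix()[:,2])
E
```

```text
[495.10689657 382.36425857  53.02459758] [ 0.06375164  0.91073455 -0.40804203]
```

View pics/v2.png

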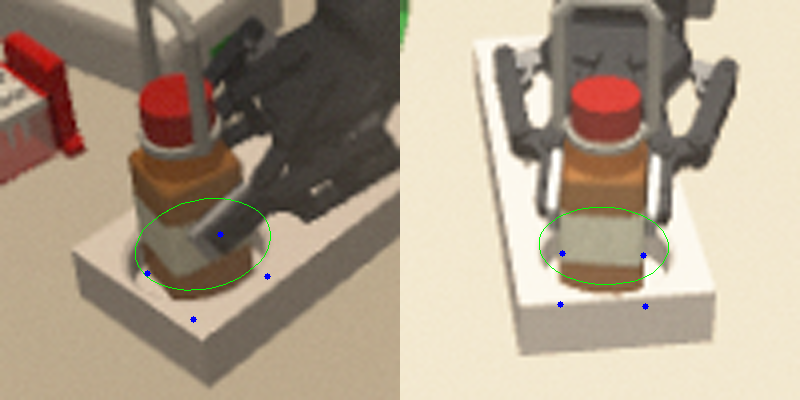

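>>> apply_moves:
  commands:
    - {"claw": -1,"slide": [-0.02,0.0,0.009],"twist": [0,0,0]}
    - {"claw": -1,"slide": [-0.03,0.0,0.0135],"twist": [0,0,0]}
    - {"claw": -1,"slide": [-0.03,0.0,0.0135],"twist": [0,0,0]}

```text
clock: 28.38
eef_pos: [495.3, 382.6, 51.9]
orientation: [0.613, 0.572, 0.399, -0.372]
force: [-4.0, -6.8, 10.6]
gripper_width: 0.508
grasp_force: 65.3
```

>>> apply_moves:
  commands:
    - {"claw": 0.5,"slide": [0.015,0,-0.007],"twist": [0,0,0]}
    - {"claw": 0.5,"slide": [0.015,0,-0.007],"twist": [0,0,0]}
    - {"claw": 0.5,"slide": [0.015,0,-0.007],"twist": [0,0,0]}
    - {"claw": 0.5,"slide": [0.015,0,-0.007],"twist": [0,0,0]}
    - {"claw": 0.5,"slide": [0.015,0,-0.007],"twist": [0,0,0]}
    - {"claw": 0.5,"slide": [0.015,0,-0.007],"twist": [0,0,0]}

```text
clock: 29.12
eef_pos: [495.1, 382.4, 51.3]
orientation: [0.614, 0.572, 0.398, -0.371]
force: [0.2, -0.3, 0.4]
gripper_width: 0.749
grasp_force: 0.0
```

>>> apply_moves:
  commands:
    - {"claw": 0.6,"slide": [0,0,-0.25],"twist": [0,0,0]}
    - {"claw": 0.7,"slide": [0,0,-0.6],"twist": [0,0,0]}
    - {"claw": 0.8,"slide": [0,0,-1],"twist": [0,0,0]}
    - {"claw": 0.8,"slide": [0,0,-1],"twist": [0,0,0]}
    - {"claw": 0.8,"slide": [0,0,-1],"twist": [0,0,0]}

```text
clock: 29.75
eef_pos: [489.3, 291.3, 92.1]
orientation: [0.614, 0.572, 0.398, -0.371]
force: [0.2, 0.6, -0.8]
gripper_width: 0.899
grasp_force: 0.0
```

```bash
python3 go.py 493.5 366 1.5 54; python3 c.py w6.png bottle_red bail_red; python3 rk.py; python3 v.py v3.png 493.5 366 493.3 366.5 10
```

```text
29.75 [489.3 291.3  92.1] [ 0.2  0.6 -0.8] [-0.02  0.47 -0.76  0.23  1.15  1.69] 0.8994712436468656
slide [0.004, -0.006, 0.476] twist [0.0, 0.0, 0.0] rows>=0.8
slide [0.004, -0.005, 0.476] twist [0.0, 0.0, 0.0] rows>=0.8
29.9 [488. 292.  92.] [ 0.06  0.91 -0.41] [-0.02  0.47 -0.76  0.23  1.15  1.69] [-0.8  0.6 -1.1]
bottle_red scene [([303.1, 221.4], 0.61), ([214.4, 362.8], 0.23)]
bottle_red side [([308.6, 324.0], 0.75)]
bottle_red wrist [([240.8, 320.1], 0.97)]
   -> [496. 370.  13.] [3.4 2.3 2.6]
bail_red scene [([235.7, 216.9], 0.83)]
bail_red side [([240.0, 325.4], 0.73)]
bail_red wrist []
   -> [495. 363. 176.] [0.8 0.8]
[[252.0, 283.0], [272.0, 257.0], [300.0, 224.0]] [[278.0, 322.0], [300.0, 324.0]]
0 [530. 179.  32.]
0 [499. 280.  32.]
0 [508. 206.  19.]
1 [510. 271.  32.]
1 [494. 364.  32.]
1 [503. 284.   7.]
2 [485. 374.  32.]
S 0.68 [([310, 255], [476.0, 140.0]), ([286, 257], [510.0, 187.0]), ([271, 268], [501.0, 239.0]), ([266, 261], [530.0, 231.0]), ([280, 248], [548.0, 173.0]), ([278, 241], [575.0, 157.0]), ([231, 271], [554.0, 311.0]), ([234, 308], [451.0, 371.0]), ([217, 311], [467.0, 399.0]), ([205, 289], [540.0, 384.0]), ([192, 299], [531.0, 419.0]), ([194, 310], [500.0, 431.0]), ([228, 331], [409.0, 412.0]), ([309, 266], [447.0, 171.0])]
T 0.85 [([292, 250], [577.0, 155.0]), ([303, 327], [535.0, 452.0]), ([351, 325], [442.0, 443.0]), ([340, 274], [458.0, 262.0]), ([334, 311], [474.0, 400.0]), ([317, 312], [509.0, 405.0]), ([311, 256], [527.0, 183.0])]
```

View pics/w6.png

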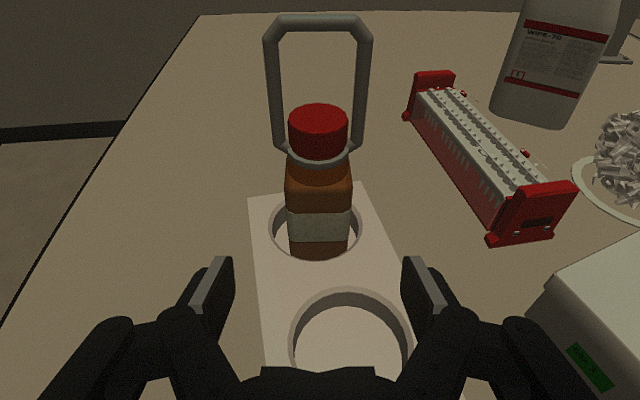

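```bash
cat > kin.py <<'E'
from h import *
from scipy.optimize import least_squares as LS
D=[([-1.329,.314,-.047,1.21,0,1.571],(143.667,-582.541,231.299)),([-1.21,.4,-.63,.43,1.15,1.68],(468,-381,155)),([-1.08,.47,-.75,-.03,1.12,1.98],(528,-355,102)),([-.92,.58,-.78,-.43,1.04,2.28],(610,-329,63)),([-.9,.52,-.78,-.4,1.02,2.32],(621.7,-323.9,92.4)),([-1.15,.44,-1.,-1.31,1.44,3.01],(515,-346,302.7)),([-.71,.05,-.94,.29,1.31,1.87],(505.3,-14,269.5)),([-.06,.06,-1.02,-.19,1.05,2.33],(508,256,218)),([.01,.1,-1.02,-.24,.98,2.37],(509.5,277.5,192.3)),([.21,.27,-1.02,-.55,.9,2.52],(513.5,376.6,154.7)),([.21,.46,-1.02,-.73,.91,2.51],(522,379.5,89.2)),([.16,.47,-.85,-.24,1.09,2.1],(493.6,378.8,84.8)),([-.02,.47,-.76,.23,1.15,1.69],(489.3,291.3,92.1)),([-.5,-.18,-1.02,.22,1.05,2.15],(489.7,58.9,257.8))]
def E(a,t): return R.from_euler(a,t)
def fk(P,j):
    h,ax,az,b,c,L=P
    A=E('z',j[0]); W=A*E('y',j[1]-j[2]+j[3])
    p=A.apply([0,0,h])+(A*E('y',j[1])).apply([ax,0,az])+(A*E('y',j[1]-j[2])).apply([b,0,0])+W.apply([c,0,0])+(W*E('z',j[4])).apply([L,0,0])
    return p, W*E('z',j[4])*E('x',j[5]-np.pi)*R.from_matrix([[0,0,1],[0,-1,0],[1,0,0]])
f=LS(lambda P:np.concatenate([fk(P,j)[0]-x for j,x in D]),[200,60,350,300,50,250])
P=f.x
LO=np.array([-2.67,-.69,-1.03,-2.08,-1.42,-3.14]);HI=np.array([2.67,1.73,1.25,2.16,1.45,3.14])
def ik(p,r):
    best=None
    az=np.arctan2(p[1],p[0])
    for j0 in ([az-.5,.4,-.7,0,1,2],[az,.2,-.9,0,.3,2.8],[az+.5,.4,-.7,0,-1,-2]):
        g=LS(lambda j:np.r_[(fk(P,j)[0]-p)/100,(fk(P,j)[1].inv()*r).as_rotvec()],np.clip(j0,LO,HI),bounds=(LO-1e-6,HI+1e-6))
        if best is None or g.cost<best.cost: best=g
    e=fk(P,best.x)[0]-p; return best.x.round(2),round(float(np.linalg.norm(e)),1),round(float(np.linalg.norm((fk(P,best.x)[1].inv()*r).as_rotvec())),3)
if __name__=='__main__':
    print(P.round(1),np.abs(f.fun).max().round(1)); p,r=pose(); j=ctrl.get_state()['joint_pos']; print(fk(P,j)[0]-p,(fk(P,j)[1].inv()*r).as_rotvec())
    for name,g in(('yel',(525,-114,72)),('h0',(526,181,62)),('h1',(508,275,62))):
      for yw in ((.31,.5,.66,-1.26) if name=='yel' else (.6,.9,1.2,1.4,1.6)):
        for tl in (.3,.42,.55):
          r=tool(yw,tl); print(name,yw,tl,*ik(np.array(g)+19*r.as_matrix()[:,2],r))
E
python3 kin.py
```

```text
[307.9  45.1 561.9 454.6 142.8 330. ] 40.4
[-7.50897523 -0.7001104  -7.57029043] [ 5.55111512e-17 -5.55111512e-17  5.55111512e-17]
yel 0.31 0.3 [-0.78  0.56 -1.03 -0.54  1.15  2.22] 4.7 0.256
yel 0.31 0.42 [-0.73  0.44 -1.03 -0.4   1.01  2.25] 4.2 0.221
yel 0.31 0.55 [-0.66  0.33 -1.03 -0.3   0.84  2.31] 3.4 0.172
yel 0.5 0.3 [-0.79  0.6  -1.03 -0.58  1.2   2.15] 1.7 0.091
yel 0.5 0.42 [-0.75  0.49 -1.03 -0.44  1.07  2.15] 1.2 0.067
yel 0.5 0.55 [-0.7   0.38 -1.03 -0.33  0.93  2.17] 0.6 0.033
yel 0.66 0.3 [-0.8   0.58 -0.95 -0.32  1.25  1.94] 0.0 0.0
yel 0.66 0.42 [-0.76  0.49 -0.93 -0.16  1.13  1.92] 0.0 0.0
yel 0.66 0.55 [-0.72  0.39 -0.91 -0.03  0.99  1.93] 0.0 0.0
yel -1.26 0.3 [ 0.37  0.62 -0.66  0.48 -1.27 -1.37] 0.0 0.0
yel -1.26 0.42 [ 0.34  0.53 -0.7   0.41 -1.15 -1.49] 0.0 0.0
yel -1.26 0.55 [ 0.3   0.45 -0.72  0.39 -1.02 -1.59] 0.0 0.0
h0 0.6 0.3 [-0.17  0.51 -1.03 -0.57  1.    2.42] 8.8 0.449
h0 0.6 0.42 [-0.09  0.37 -1.03 -0.42  0.8   2.51] 7.9 0.391
h0 0.6 0.55 [ 0.01  0.27 -1.03 -0.32  0.59  2.63] 6.4 0.309
h0 0.9 0.3 [-0.21  0.62 -1.03 -0.7   1.14  2.3 ] 3.8 0.2
h0 0.
[... 814 characters left out ...]
h1 0.9 0.3 [ 0.01  0.59 -1.03 -0.75  1.04  2.45] 6.4 0.312
h1 0.9 0.42 [ 0.06  0.47 -1.03 -0.58  0.88  2.48] 5.4 0.263
h1 0.9 0.55 [ 0.14  0.36 -1.03 -0.46  0.7   2.54] 4.1 0.196
h1 1.2 0.3 [-0.02  0.69 -1.03 -0.87  1.15  2.36] 1.2 0.059
h1 1.2 0.42 [ 0.02  0.56 -1.03 -0.68  1.02  2.32] 0.6 0.03
h1 1.2 0.55 [ 0.07  0.45 -1.02 -0.5   0.88  2.3 ] 0.0 0.0
h1 1.4 0.3 [-0.04  0.62 -0.87 -0.32  1.24  1.99] 0.0 0.0
h1 1.4 0.42 [-0.01  0.53 -0.84 -0.15  1.12  1.95] 0.0 0.0
h1 1.4 0.55 [ 0.03  0.45 -0.82 -0.01  0.99  1.94] 0.0 0.0
h1 1.6 0.3 [-0.04  0.68 -0.53  0.59  1.26  1.33] 0.0 0.0
h1 1.6 0.42 [-0.02  0.59 -0.57  0.51  1.15  1.46] 0.0 0.0
h1 1.6 0.55 [ 0.02  0.52 -0.6   0.48  1.02  1.55] 0.0 0.0
```

```bash
cat > q.py <<'E'
from kin import *
u=np.array([np.cos(.31),np.sin(.31),0])
g=np.array([526,-114,72.])
def t(n,pt,yw,tl,roll=0):
    r=tool(yw,tl,roll); print(n,yw,tl,roll,*ik(pt+19*tool(yw,tl).as_matrix()[:,2],r))
for yw in(.6,.7,.8):
    for tl in (.42,.5):
        t('pre',g-90*tool(yw,tl).as_matrix()[:,2],yw,tl); t('grasp',g,yw,tl); t('lift',g+13*u+[0,0,30],yw,tl)
        for y2 in (yw,yw+.15): t('back',g-35*u+[0,0,30],y2,tl)
for yw in (.6,.8,1.,1.2): t('up',np.array([480,-140,250]),yw,.3); t('flip',np.array([500,-200,310]),yw,.2,-2.6); t('flip2',np.array([510,100,320]),yw+.4,.2,-2.6)
E
python3 q.py
```

```text
pre 0.6 0.42 0 [-0.96  0.38 -0.88  0.28  1.15  1.59] 0.0 0.0
grasp 0.6 0.42 0 [-0.75  0.5  -1.01 -0.38  1.1   2.06] 0.0 0.0
lift 0.6 0.42 0 [-0.73  0.42 -1.   -0.34  1.09  2.12] 0.0 0.0
back 0.6 0.42 0 [-0.83  0.39 -0.99 -0.1   1.13  1.9 ] 0.0 0.0
back 0.75 0.42 0 [-0.84  0.44 -0.79  0.39  1.15  1.52] 0.0 0.0
pre 0.6 0.5 0 [-0.93  0.31 -0.89  0.29  1.07  1.67] 0.0 0.0
grasp 0.6 0.5 0 [-0.73  0.43 -0.99 -0.26  1.02  2.05] 0.0 0.0
lift 0.6 0.5 0 [-0.7   0.35 -0.97 -0.21  1.01  2.09] 0.0 0.0
back 0.6 0.5 0 [-0.81  0.33 -0.97 -0.02  1.05  1.9 ] 0.0 0.0
back 0.75 0.5 0 [-0.81  0.38 -0.8   0.39  1.07  1.58] 0.0 0.0
pre 0.7 0.42 0 [-0.96  0.44 -0.74  0.58  1.14  1.36] 0.0 0.0
grasp 0.7 0.42 0 [-0.77  0.49 -0.88 -0.03  1.14  1.82] 0.0 0.0
lift 0.7 0.42 0 [-0.74  0.42 -0.87 -0.01  1.13  1.88] 0.0 0.0
back 0.7 0.42 0 [-0.84  0.41 -0.85  0.24  1.15  1.65] 0.0 0.0
back 0.85 0.42 0 [-0.84  0.49 -0.66  0.67  1.14  1.29] 0.0 0.0
pre 0.7 0.5 0 [-0.92  0.37 -0.76  0.55  1.07  1.46] 0.0 0.0
grasp 0.7 0.5 0 [-0.74  0.43 -0.87  0.03  1.06  1.84] 0.0 0.0
lift 0.7 0.5 0 [-0.71  0.37 -0.86  0.07  1.05  1.8
[... 845 characters left out ...]
6 0.2 -2.6 [-0.98  0.19 -0.65  0.79  1.37 -1.09] 0.0 0.0
flip2 1.0 0.2 -2.6 [-0.43 -0.02 -0.98 -0.01  1.32 -0.39] 0.0 0.0
up 0.8 0.3 0 [-0.91  0.32 -0.57  1.1   1.24  1.12] 0.0 0.0
flip 0.8 0.2 -2.6 [-0.97  0.45 -0.33  1.56  1.29 -1.82] 0.0 0.0
flip2 1.2000000000000002 0.2 -2.6 [-0.43  0.22 -0.59  1.06  1.36 -1.33] 0.0 0.0
up 1.0 0.3 0 [-0.88  0.49 -0.36  1.51  1.14  0.74] 0.0 0.0
flip 1.0 0.2 -2.6 [-0.94  0.6  -0.14  1.89  1.16 -2.12] 0.0 0.0
flip2 1.4 0.2 -2.6 [-0.41  0.45 -0.33  1.66  1.26 -1.92] 0.0 0.0
up 1.2 0.3 0 [-0.84  0.6  -0.18  1.75  1.02  0.53] 0.0 0.0
flip 1.2 0.2 -2.6 [-0.89  0.7   0.03  2.09  1.01 -2.27] 0.0 0.0
flip2 1.6 0.2 -2.6 [-0.38  0.58 -0.15  1.93  1.12 -2.17] 0.0 0.0
```

Run:
```python
from kin import *
W=[(np.array([490,200,200.]),tool(1.4,.42)),(np.array([475,0,215.]),tool(1.0,.42)),(np.array([455,-180,150.]),tool(.64,.42))]
for p,r in W: print(ik(p,r))
plan(W)
```

```text
(array([-0.22,  0.26, -0.66,  0.75,  1.15,  1.46]), 0.0, 0.0)
(array([-0.68,  0.21, -0.71,  0.9 ,  1.14,  1.3 ]), 0.0, 0.0)
(array([-1.04,  0.34, -0.72,  0.73,  1.14,  1.32]), 0.0, 0.0)
slide [0.306, 0.038, -0.635] twist [-0.029, 0.0, 0.013] rows>=1.1
slide [0.308, 0.061, -0.633] twist [-0.029, 0.0, 0.013] rows>=1.1
slide [-0.226, 0.064, -0.628] twist [-0.078, 0.0, 0.035] rows>=1.1
slide [-0.22, 0.152, -0.615] twist [-0.078, 0.0, 0.035] rows>=1.1
slide [-0.209, 0.237, -0.591] twist [-0.078, 0.0, 0.035] rows>=1.1
slide [-0.628, 0.402, -0.608] twist [-0.105, 0.0, 0.047] rows>=1.5
slide [-0.593, 0.541, -0.531] twist [-0.105, 0.0, 0.047] rows>=1.5
```

>>> apply_moves:
  commands:
    - {"claw": 1,"slide": [0.15,0.02,-0.3],"twist": [-0.015,0,0.006]}
    - {"claw": 1,"slide": [0.306,0.038,-0.635],"twist": [-0.029,0,0.013]}
    - {"claw": 1,"slide": [0.45,0.068,-0.95],"twist": [-0.044,0,0.02]}
    - {"claw": 1,"slide": [0.61,0.075,-1],"twist": [-0.058,0,0.026]}
    - {"claw": 1,"slide": [0.61,0.075,-1],"twist": [-0.058,0,0.026]}

```text
clock: 31.22
eef_pos: [492.1, 224.2, 189.8]
orientation: [0.641, 0.541, 0.417, -0.35]
force: [0.3, 0.2, -0.1]
gripper_width: 1.004
grasp_force: 0.0
```

>>> apply_moves:
  commands:
    - {"claw": 1,"slide": [-0.226,0.064,-0.628],"twist": [-0.078,0,0.035]}
    - {"claw": 1,"slide": [-0.226,0.064,-0.628],"twist": [-0.078,0,0.035]}
    - {"claw": 1,"slide": [-0.226,0.064,-0.628],"twist": [-0.078,0,0.035]}

```text
clock: 31.6
eef_pos: [486.8, 157.6, 193.2]
orientation: [0.677, 0.496, 0.438, -0.323]
force: [-0.9, 0.5, 0.3]
gripper_width: 1.002
grasp_force: 0.0
```

>>> apply_moves:
  commands:
    - {"claw": 1,"slide": [-0.22,0.152,-0.615],"twist": [-0.078,0,0.035]}
    - {"claw": 1,"slide": [-0.22,0.152,-0.615],"twist": [-0.078,0,0.035]}
    - {"claw": 1,"slide": [-0.22,0.152,-0.615],"twist": [-0.078,0,0.035]}

```text
clock: 31.98
eef_pos: [482.1, 91.4, 198.5]
orientation: [0.708, 0.45, 0.458, -0.293]
force: [0.3, 0.5, 0.2]
gripper_width: 1.004
grasp_force: 0.0
```

Run:
```python
from kin import *
print(pose()[0])
plan([(np.array([475,0,215.]),tool(1.0,.42)),(np.array([455,-180,150.]),tool(.64,.42))])
```

```text
[482.0791112   91.43059606 198.51280689]
slide [-0.1, 0.162, -0.425] twist [-0.039, 0.0, 0.017] rows>=0.7
slide [-0.095, 0.19, -0.415] twist [-0.039, 0.0, 0.017] rows>=0.7
slide [-0.628, 0.402, -0.608] twist [-0.105, 0.0, 0.047] rows>=1.5
slide [-0.593, 0.541, -0.531] twist [-0.105, -0.0, 0.047] rows>=1.5
```

>>> apply_moves:
  commands:
    - {"claw": 1,"slide": [-0.1,0.17,-0.425],"twist": [-0.039,0,0.017]}
    - {"claw": 1,"slide": [-0.195,0.35,-0.84],"twist": [-0.078,0,0.034]}
    - {"claw": 1,"slide": [-0.195,0.35,-0.84],"twist": [-0.078,0,0.034]}
    - {"claw": 1,"slide": [-0.195,0.35,-0.84],"twist": [-0.078,0,0.034]}

```text
clock: 32.48
eef_pos: [477.5, 0.8, 214.8]
orientation: [0.737, 0.402, 0.477, -0.261]
force: [-0.9, -0.2, -0.1]
gripper_width: 1.0
grasp_force: 0.0
```

>>> apply_moves:
  commands:
    - {"claw": 1,"slide": [-0.31,0.2,-0.3],"twist": [-0.052,0,0.023]}
    - {"claw": 1,"slide": [-0.628,0.402,-0.608],"twist": [-0.105,0,0.047]}
    - {"claw": 1,"slide": [-0.628,0.402,-0.608],"twist": [-0.105,0,0.047]}
    - {"claw": 1,"slide": [-0.628,0.402,-0.608],"twist": [-0.105,0,0.047]}

```text
clock: 32.98
eef_pos: [467.3, -88.9, 182.6]
orientation: [0.77, 0.334, 0.499, -0.217]
force: [-0.5, -0.2, -0.2]
gripper_width: 1.001
grasp_force: 0.0
```

>>> apply_moves:
  commands:
    - {"claw": 1,"slide": [-0.3,0.27,-0.26],"twist": [-0.052,0,0.023]}
    - {"claw": 1,"slide": [-0.593,0.541,-0.531],"twist": [-0.105,0,0.047]}
    - {"claw": 1,"slide": [-0.593,0.541,-0.531],"twist": [-0.105,0,0.047]}
    - {"claw": 1,"slide": [-0.593,0.541,-0.531],"twist": [-0.105,0,0.047]}

```text
clock: 33.48
eef_pos: [457.3, -179.0, 150.6]
orientation: [0.797, 0.263, 0.516, -0.171]
force: [-0.2, 0.1, -0.8]
gripper_width: 1.001
grasp_force: 0.0
```

```bash
python3 c.py w7.png bail_yellow bottle_yellow bail_blue
python3 - <<'E'
from h import *
im=ctrl.get_image('wrist')
for t in('bottle_yellow','bail_yellow','hook_a'):
    for q in ctrl.trace(im,t)[:3]: print(t,np.round(q['box']),round(q['conf'],2))
w=im['img'].astype(int); k=(w[:,:,0]>110)&(w[:,:,1]>80)&(w[:,:,2]<50)
n,l,st,c=cv2.connectedComponentsWithStats(k.astype(np.uint8)); print([(x.tolist()) for x in st[1:] if x[4]>150])
E
```

```text
33.625 [ 457. -179.  151.] [ 0.73  0.54 -0.41] [-1.03  0.35 -0.75  0.69  1.14  1.33] [ 0.4 -0.9 -0. ]
bail_yellow scene [([166.6, 370.8], 0.84)]
bail_yellow side [([160.5, 315.9], 0.83)]
bail_yellow wrist [([100.3, 293.0], 0.87)]
   -> [ 517. -119.  184.] [9.6 6.2 6. ]
bottle_yellow scene [([212.4, 365.1], 0.66), ([140.5, 391.6], 0.29)]
bottle_yellow side [([212.1, 315.0], 0.94), ([159.2, 316.3], 0.63)]
bottle_yellow wrist [([264.8, 305.3], 0.59)]
   -> [ 521. -121.   22.] [9.1 8.5 2.7]
bail_blue scene []
bail_blue side []
bail_blue wrist []
bail_yellow [251.  89. 341. 285.] 0.82
hook_a [236.  30. 640. 390.] 0.81
[[491, 59, 26, 11, 184], [275, 74, 31, 15, 317], [493, 104, 31, 20, 444], [479, 106, 9, 35, 175], [274, 153, 50, 32, 1241]]
```

```bash
cat > y.py <<'E'
from h import *
im=ctrl.get_image('wrist'); p,r=pose(); print(p)
print(atz(ray(im,(264.8,305.3)),22), atz(ray(im,(100.3,293)),190))
w=im['img'].astype(int); k=(w[:,:,0]>110)&(w[:,:,1]>80)&(w[:,:,2]<50)
n,l,st,c=cv2.connectedComponentsWithStats(k.astype(np.uint8)); i=1+np.argmax(st[1:,4]); X,Y,Wd,Hh,_=st[i]
def f(v):
    t=np.array([proj(im,[v[0]+18*np.cos(a),v[1]+18*np.sin(a),138]) for a in np.linspace(0,6.28,60)]); return [t[:,0].min()-X,t[:,0].max()-(X+Wd-1),t[:,1].min()-Y]
from scipy.optimize import least_squares as LS
g=LS(f,[524,-114]); print('cap fit',g.x,g.fun)
rz=tool(.64,.42); z=rz.as_matrix()[:,2]
for d in(45,0): print('back',d); plan([(np.array([*g.x,72])+(19-d)*z+ [0,0,0],rz)])
E
python3 y.py
```

```text
[ 456.87181017 -180.41621068  150.19101438]
[ 519.96024917 -120.25663871   22.        ] [ 516.77749052 -118.94413204  190.        ]
cap fit [ 518.28153644 -118.92574157] [-2.0051778   2.00938139 -0.40850103]
back 45
slide [-0.363, -0.128, 0.844] twist [0.002, 0.001, -0.001] rows>=1.5
back 0
slide [-0.181, -0.065, 0.647] twist [0.001, 0.0, -0.001] rows>=1.1
slide [-0.181, -0.064, 0.647] twist [0.001, 0.0, -0.001] rows>=1.1
```

>>> apply_moves:
  commands:
    - {"claw": 1,"slide": [-0.18,-0.06,0.42],"twist": [0,0,0]}
    - {"claw": 1,"slide": [-0.36,-0.13,0.84],"twist": [0,0,0]}
    - {"claw": 1,"slide": [-0.36,-0.13,0.84],"twist": [0,0,0]}
    - {"claw": 1,"slide": [-0.36,-0.13,0.84],"twist": [0,0,0]}

```text
clock: 34.83
eef_pos: [498.5, -132.6, 83.2]
orientation: [0.797, 0.262, 0.516, -0.171]
force: [0.2, -0.6, 0.6]
gripper_width: 1.001
grasp_force: 0.0
```

```bash
python3 y.py
```

```text
[ 498.86088764 -133.50452138   83.5585615 ]
[ 525.82008963 -102.32839303   22.        ] [ 461.46243379 -155.77864864  190.        ]
cap fit [ 517.91007665 -118.80627129] [-2.78876842  2.78324515 -1.14661153]
back 45
slide [-0.007, -0.004, 0.007] twist [0.002, 0.001, -0.002] rows>=0.0
back 0
slide [-0.007, -0.005, 0.457] twist [0.002, 0.001, -0.002] rows>=0.7
```

>>> apply_moves:
  commands:
    - {"claw": 1,"slide": [0,0,0.25],"twist": [0,0,0]}
    - {"claw": 1,"slide": [0,0,0.49],"twist": [0,0,0]}
    - {"claw": 1,"slide": [0,0,0.49],"twist": [0,0,0]}
    - {"claw": 1,"slide": [0,0,0.49],"twist": [0,0,0]}

```text
clock: 35.38
eef_pos: [534.8, -107.3, 63.5]
orientation: [0.797, 0.262, 0.516, -0.17]
force: [-0.6, -0.7, -0.1]
gripper_width: 0.998
grasp_force: 0.0
```

>>> apply_moves:
  commands:
    - {"claw": -1,"slide": [0,0,0],"twist": [0,0,0]}
    - {"claw": -1,"slide": [0,0,0],"twist": [0,0,0]}
    - {"claw": -1,"slide": [0,0,0],"twist": [0,0,0]}
    - {"claw": -1,"slide": [0,0,0],"twist": [0,0,0]}
    - {"claw": -1,"slide": [0,0,0],"twist": [0,0,0]}
    - {"claw": -1,"slide": [0,0,0],"twist": [0,0,0]}
    - {"claw": -1,"slide": [0,0,0],"twist": [0,0,0]}
    - {"claw": -1,"slide": [0,0,0],"twist": [0,0,0]}

```text
clock: 36.38
eef_pos: [535.3, -106.6, 63.6]
orientation: [0.797, 0.263, 0.517, -0.17]
force: [-0.6, -1.1, 4.7]
gripper_width: 0.592
grasp_force: 61.8
```

```bash
python3 y.py
python3 - <<'E'
from h import *
save(ctrl.get_image('wrist'),'w8.png')
E
python3 f.py
```

```text
[ 535.30284695 -106.57922171   63.63949452]
[552.30451598 -85.12468604  22.        ] [ 469.38606298 -154.31279447  190.        ]
cap fit [ 520.85718064 -118.11412875] [-4.08783129  4.09143746 -2.41480887]
back 45
slide [0.001, 0.007, -0.463] twist [0.002, -0.0, -0.0] rows>=0.7
back 0
slide [0.001, 0.006, -0.013] twist [0.002, -0.0, -0.0] rows>=0.0
36.475 [ 535.3 -106.6   63.6] [-0.1 -0.7  5.8] 61.839587576687336 [-0.77  0.46 -0.98 -0.21  1.12  1.94]
```

View pics/w8.png

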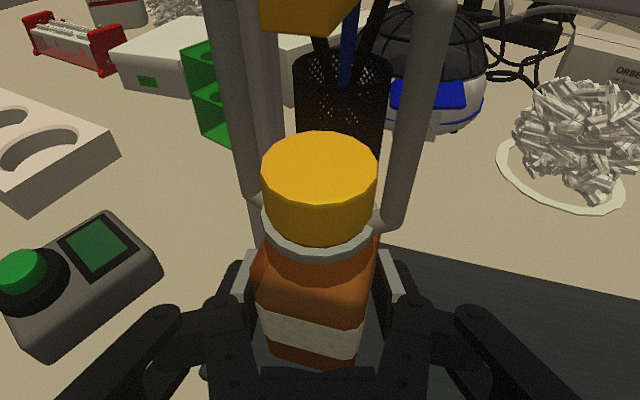

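>>> apply_moves:
  commands:
    - {"claw": -1,"slide": [0.04,0.022,0.05],"twist": [0,0,0]}
    - {"claw": -1,"slide": [0.07,0.044,0.108],"twist": [0,0,0]}
    - {"claw": -1,"slide": [0.07,0.044,0.108],"twist": [0,0,0]}
    - {"claw": -1,"slide": [0.07,0.044,0.108],"twist": [0,0,0]}
    - {"claw": -1,"slide": [0.07,0.044,0.108],"twist": [0,0,0]}

```text
clock: 37.2
eef_pos: [547.5, -102.4, 64.7]
orientation: [0.797, 0.262, 0.516, -0.17]
force: [-1.0, -0.8, -2.0]
gripper_width: 0.595
grasp_force: 62.0
```

```bash
python3 f.py; python3 y.py | head -3
```

```text
37.2 [ 547.5 -102.4   64.7] [-1.  -0.8 -2. ] 62.04729426652193 [-0.75  0.46 -0.98 -0.26  1.11  2.01]
[ 547.6241747  -102.51338373   64.8503921 ]
[565.15403004 -80.51656655  22.        ] [ 483.8003409  -148.51728407  190.        ]
cap fit [ 534.1844886 -113.7086243] [-3.14544877  3.14687882 -1.8054015 ]
```

>>> apply_moves:
  commands:
    - {"claw": -1,"slide": [0.137,0,-0.061],"twist": [0,0,0]}
    - {"claw": -1,"slide": [0.25,0,-0.112],"twist": [0,0,0]}
    - {"claw": -1,"slide": [0.256,0,-0.114],"twist": [0,0,0]}
    - {"claw": -1,"slide": [0.256,0,-0.114],"twist": [0,0,0]}
    - {"claw": -1,"slide": [0.256,0,-0.114],"twist": [0,0,0]}

```text
clock: 37.98
eef_pos: [547.6, -102.3, 92.6]
orientation: [0.797, 0.262, 0.516, -0.171]
force: [0.3, 0.1, -1.0]
gripper_width: 0.598
grasp_force: 62.0
```

```bash
python3 f.py; python3 y.py | head -3
```

```text
37.975 [ 547.6 -102.3   92.6] [ 0.3  0.1 -1. ] 61.9559071585536 [-0.75  0.39 -0.97 -0.18  1.11  2.01]
[ 547.66086089 -102.29116105   92.62753075]
[579.96113059 -67.85063108  22.        ] [ 524.0871433  -113.38503515  190.        ]
cap fit [567.55261581 -93.56710838] [ 6.00359908 -5.96124518  2.15656791]
```

Lifted free. Now back out along the stand's −x.

>>> apply_moves:
  commands:
    - {"claw": -1,"slide": [-0.12,-0.1,-0.26],"twist": [0,0,0]}
    - {"claw": -1,"slide": [-0.25,-0.21,-0.56],"twist": [0,0,0]}
    - {"claw": -1,"slide": [-0.25,-0.21,-0.56],"twist": [0,0,0]}
    - {"claw": -1,"slide": [-0.25,-0.21,-0.56],"twist": [0,0,0]}

```text
clock: 38.62
eef_pos: [486.5, -122.7, 93.1]
orientation: [0.797, 0.263, 0.517, -0.17]
force: [0.3, 0.2, -1.2]
gripper_width: 0.593
grasp_force: 62.6
```

```bash
python3 f.py
python3 - <<'E'
from kin import *
p,_=pose()
q=np.array([495,-190,310.])
W=[(p+[-10,-20,100],tool(.64,.35)),(q,tool(.64,.15)),(q,tool(.64,.1,-1.35)),(q,tool(.64,.05,-2.7))]
for a,r in W: print(ik(a,r))
plan(W)
E
```

```text
38.625 [ 486.5 -122.7   93.1] [ 0.3  0.2 -1.2] 62.64419607818127 [-0.89  0.38 -0.94  0.16  1.15  1.67]
(array([-0.96,  0.25, -0.79,  0.61,  1.22,  1.48]), 0.0, 0.0)
(array([-1.03,  0.34, -0.52,  1.28,  1.39,  1.  ]), 0.0, 0.0)
(array([-1.03,  0.42, -0.49,  1.44,  1.43, -0.56]), 0.0, 0.0)
(array([-1.03,  0.54, -0.44,  1.71,  1.45, -2.25]), 0.2, 0.007)
slide [0.831, 0.102, -0.591] twist [0.002, 0.045, -0.0] rows>=1.6
slide [0.526, 0.248, -0.266] twist [0.0, 0.064, 0.0] rows>=1.0
slide [0.549, 0.248, -0.212] twist [0.0, 0.064, -0.0] rows>=1.0
slide [0.0, 0.0, 0.0] twist [-0.021, 0.027, -0.859] rows>=7.2
slide [0.0, 0.0, 0.0] twist [-0.031, -0.015, -0.859] rows>=7.2
```

>>> apply_moves:
  commands:
    - {"claw": -1,"slide": [0.42,0.05,-0.3],"twist": [0,0.022,0]}
    - {"claw": -1,"slide": [0.831,0.102,-0.591],"twist": [0,0.045,0]}
    - {"claw": -1,"slide": [0.831,0.102,-0.591],"twist": [0,0.045,0]}
    - {"claw": -1,"slide": [0.831,0.102,-0.591],"twist": [0,0.045,0]}

```text
clock: 39.22
eef_pos: [476.2, -141.8, 192.4]
orientation: [0.778, 0.257, 0.544, -0.179]
force: [-0.6, 0.4, -0.9]
gripper_width: 0.591
grasp_force: 62.7
```

>>> apply_moves:
  commands:
    - {"claw": -1,"slide": [0.526,0.248,-0.266],"twist": [0,0.064,0]}
    - {"claw": -1,"slide": [0.526,0.248,-0.266],"twist": [0,0.064,0]}
    - {"claw": -1,"slide": [0.526,0.248,-0.266],"twist": [0,0.064,0]}

```text
clock: 39.6
eef_pos: [485.1, -165.6, 249.8]
orientation: [0.751, 0.247, 0.582, -0.192]
force: [0.5, -0.1, -2.1]
gripper_width: 0.598
grasp_force: 62.7
```

>>> apply_moves:
  commands:
    - {"claw": -1,"slide": [0.549,0.248,-0.212],"twist": [0,0.064,0]}
    - {"claw": -1,"slide": [0.549,0.248,-0.212],"twist": [0,0.064,0]}
    - {"claw": -1,"slide": [0.549,0.248,-0.212],"twist": [0,0.064,0]}

```text
clock: 39.98
eef_pos: [494.4, -189.9, 308.6]
orientation: [0.72, 0.237, 0.619, -0.205]
force: [0.3, -0.6, -0.9]
gripper_width: 0.595
grasp_force: 62.7
```

>>> apply_moves:
  commands:
    - {"claw": -1,"slide": [0,0,0],"twist": [0,0,-0.1]}
    - {"claw": -1,"slide": [0,0,0],"twist": [0,0,-0.2]}
    - {"claw": -1,"slide": [0,0,0],"twist": [0,0,-0.3]}
    - {"claw": -1,"slide": [0,0,0],"twist": [0,0,-0.4]}
    - {"claw": -1,"slide": [0,0,0],"twist": [0,0,-0.5]}
    - {"claw": -1,"slide": [0,0,0],"twist": [0,0,-0.6]}
    - {"claw": -1,"slide": [0,0,0],"twist": [0,0,-0.7]}
    - {"claw": -1,"slide": [0,0,0],"twist": [0,0,-0.8]}
    - {"claw": -1,"slide": [0,0,0],"twist": [0,0,-0.85]}
    - {"claw": -1,"slide": [0,0,0],"twist": [0,0,-0.85]}

```text
clock: 41.22
eef_pos: [493.9, -188.9, 308.7]
orientation: [0.419, 0.632, 0.613, 0.222]
force: [0.0, -0.5, -1.3]
gripper_width: 0.591
grasp_force: 62.8
```

```bash
python3 f.py
python3 - <<'E'
from h import *
p,r=pose();print(r.apply([np.cos(.42),0,-np.sin(.42)]),r.as_matrix()[:,2]); print(ctrl.get_state()['gripper_width'])
E
```

```text
41.225 [ 493.9 -188.9  308.7] [ 0.  -0.5 -1.3] 62.83257409930229 [-1.03  0.37 -0.54  1.23  1.39 -0.33]
[-0.82633958  0.49211997  0.27382628] [ 0.79443417  0.58863506 -0.14960992]
0.5950327752280958
```

>>> apply_moves:
  commands:
    - {"claw": -1,"slide": [0,0,0],"twist": [0,0,-0.1]}
    - {"claw": -1,"slide": [0,0,0],"twist": [0,0,-0.2]}
    - {"claw": -1,"slide": [0,0,0],"twist": [0,0,-0.3]}
    - {"claw": -1,"slide": [0,0,0],"twist": [0,0,-0.4]}
    - {"claw": -1,"slide": [0,0,0],"twist": [0,0,-0.5]}
    - {"claw": -1,"slide": [0,0,0],"twist": [0,0,-0.6]}
    - {"claw": -1,"slide": [0,0,0],"twist": [0,0,-0.7]}
    - {"claw": -1,"slide": [0,0,0],"twist": [0,0,-0.8]}
    - {"claw": -1,"slide": [0,0,0],"twist": [0,0,-0.85]}
    - {"claw": -1,"slide": [0,0,0],"twist": [0,0,-0.85]}

```text
clock: 42.58
eef_pos: [494.3, -190.0, 309.7]
orientation: [-0.062, 0.756, 0.344, 0.554]
force: [-0.3, -1.2, -0.8]
gripper_width: 0.593
grasp_force: 62.7
```

>>> apply_moves:
  commands:
    - {"claw": -1,"slide": [0,0,0],"twist": [0,0,0]}
    - {"claw": -1,"slide": [0,0,0],"twist": [0,0,0]}
    - {"claw": -1,"slide": [0,0,0],"twist": [0,0,0]}
    - {"claw": -1,"slide": [0,0,0],"twist": [0,0,0]}
    - {"claw": -1,"slide": [0,0,0],"twist": [0,0,0]}
    - {"claw": -1,"slide": [0,0,0],"twist": [0,0,0]}
    - {"claw": -1,"slide": [0,0,0],"twist": [0,0,0]}
    - {"claw": -1,"slide": [0,0,0],"twist": [0,0,0]}
    - {"claw": -1,"slide": [0,0,0],"twist": [0,0,0]}
    - {"claw": -1,"slide": [0,0,0],"twist": [0,0,0]}

```text
clock: 43.82
eef_pos: [494.4, -190.3, 310.0]
orientation: [-0.063, 0.755, 0.343, 0.555]
force: [0.1, -0.5, -0.6]
gripper_width: 0.599
grasp_force: 62.7
```

>>> apply_moves:
  commands:
    - {"claw": -1,"slide": [0,0,0],"twist": [0,0,0]}
    - {"claw": -1,"slide": [0,0,0],"twist": [0,0,0]}
    - {"claw": -1,"slide": [0,0,0],"twist": [0,0,0]}
    - {"claw": -1,"slide": [0,0,0],"twist": [0,0,0]}
    - {"claw": -1,"slide": [0,0,0],"twist": [0,0,0]}
    - {"claw": -1,"slide": [0,0,0],"twist": [0,0,0]}
    - {"claw": -1,"slide": [0,0,0],"twist": [0,0,0]}
    - {"claw": -1,"slide": [0,0,0],"twist": [0,0,0]}
    - {"claw": -1,"slide": [0,0,0],"twist": [0,0,0]}
    - {"claw": -1,"slide": [0,0,0],"twist": [0,0,0]}

```text
clock: 45.08
eef_pos: [494.4, -190.3, 310.0]
orientation: [-0.063, 0.755, 0.343, 0.555]
force: [-0.2, 0.0, -1.6]
gripper_width: 0.588
grasp_force: 62.7
```

```bash
python3 f.py
python3 - <<'E'
from h import *
p,r=pose();print(r.apply([np.cos(.42),0,-np.sin(.42)])); print(ctrl.get_state()['gripper_width'])
T,S=ctrl.get_image('side'),ctrl.get_image('scene')
for t in('bail_yellow','bottle_yellow'): print(t,tri([ray(im,ctrl.mark_of(im,t)[0]['pixel']) for im in(S,T)]))
E
python3 rk.py
```

```text
45.075 [ 494.4 -190.3  310. ] [-0.2  0.  -1.6] 62.74105176329613 [-1.03  0.37 -0.53  1.23  1.39 -1.67]
[-0.66829371  0.02166315 -0.74358203]
0.5950164715971713
bail_yellow (array([ 397.02074028, -201.7295206 ,  223.76882668]), [1.3633365648472453, 1.363336564847154])
[[258.0, 288.0], [278.0, 258.0], [304.0, 228.0]] [[257.0, 320.0], [276.0, 329.0], [302.0, 334.0]]
0 [504. 186.  32.]
0 [504. 184.  32.]
0 [504. 186.  33.]
1 [495. 281.  32.]
1 [483. 269.  32.]
1 [483. 288.  44.]
2 [470. 373.  32.]
2 [473. 371.  32.]
2 [473. 372.  31.]
S 0.98 [([315, 260], [454.0, 145.0]), ([282, 245], [555.0, 161.0]), ([237, 276], [530.0, 311.0]), ([236, 315], [433.0, 378.0]), ([221, 318], [446.0, 404.0]), ([211, 295], [515.0, 384.0]), ([196, 304], [512.0, 420.0]), ([197, 315], [484.0, 433.0]), ([231, 339], [390.0, 418.0]), ([309, 275], [424.0, 193.0])]
T 0.65 [([303, 251], [548.0, 159.0]), ([313, 328], [515.0, 454.0]), ([360, 326], [424.0, 445.0]), ([362, 312], [417.0, 401.0]), ([347, 276], [442.0, 269.0]), ([345, 313], [452.0, 406.0]), ([322, 310], [498.0, 398.0]), ([321, 251], [503.0, 156.0])]Traceback (most recent call last):
  File "<stdin>", line 4, in <module>
IndexError: list index out of range
```

>>> apply_moves:
  commands:
    - {"claw": -1,"slide": [0,0,0],"twist": [0,0,0]}
    - {"claw": -1,"slide": [0,0,0],"twist": [0,0,0]}
    - {"claw": -1,"slide": [0,0,0],"twist": [0,0,0]}
    - {"claw": -1,"slide": [0,0,0],"twist": [0,0,0]}
    - {"claw": -1,"slide": [0,0,0],"twist": [0,0,0]}
    - {"claw": -1,"slide": [0,0,0],"twist": [0,0,0]}
    - {"claw": -1,"slide": [0,0,0],"twist": [0,0,0]}
    - {"claw": -1,"slide": [0,0,0],"twist": [0,0,0]}

```text
clock: 46.72
eef_pos: [494.4, -190.3, 310.0]
orientation: [-0.062, 0.755, 0.343, 0.555]
force: [0.7, 0.4, -1.4]
gripper_width: 0.597
grasp_force: 62.7
```

Run:
```python
from kin import *
p,_=pose(); q=np.array([494,-190,309.])
yw=1.4; h=np.array([504,185,0]); e=h+[16.3*np.cos(yw),16.3*np.sin(yw),110]
W=[(q,tool(.64,.15,-1.33)),(q,tool(.64,.18)),(np.array([480,-30,270]),tool(.8,.4)),(e,tool(yw,.42))]
for a,r in W: print(ik(a,r))
print(ik(e-[0,0,58],tool(yw,.42)))
plan(W)
```

```text
(array([-1.03,  0.34, -0.52,  1.28,  1.39, -0.34]), 0.0, 0.0)
(array([-1.02,  0.3 , -0.53,  1.21,  1.37,  1.09]), 0.0, 0.0)
(array([-0.75, -0.  , -0.81,  0.7 ,  1.17,  1.63]), 0.0, 0.0)
(array([-0.21,  0.44, -0.68,  0.53,  1.15,  1.48]), 0.0, 0.0)
(array([-0.21,  0.56, -0.7 ,  0.4 ,  1.15,  1.48]), 0.0, 0.0)
slide [0.012, -0.0, -0.0] twist [-0.001, 0.002, 0.853] rows>=7.2
slide [0.0, 0.0, 0.0] twist [0.013, -0.016, 0.847] rows>=7.1
slide [-0.116, -0.683, 0.45] twist [0.049, -0.07, -0.015] rows>=1.3
slide [-0.048, -0.648, 0.51] twist [0.049, -0.07, -0.015] rows>=1.3
slide [-0.252, -0.473, 0.774] twist [0.117, -0.004, -0.051] rows>=1.5
slide [-0.214, -0.342, 0.85] twist [0.117, -0.004, -0.051] rows>=1.5
slide [-0.187, -0.197, 0.901] twist [0.117, -0.004, -0.051] rows>=1.5
```

>>> apply_moves:
  commands:
    - {"claw": -1,"slide": [0,0,0],"twist": [0,0,0.1]}
    - {"claw": -1,"slide": [0,0,0],"twist": [0,0,0.2]}
    - {"claw": -1,"slide": [0,0,0],"twist": [0,0,0.3]}
    - {"claw": -1,"slide": [0,0,0],"twist": [0,0,0.4]}
    - {"claw": -1,"slide": [0,0,0],"twist": [0,0,0.5]}
    - {"claw": -1,"slide": [0,0,0],"twist": [0,0,0.6]}
    - {"claw": -1,"slide": [0,0,0],"twist": [0,0,0.7]}
    - {"claw": -1,"slide": [0,0,0],"twist": [0,0,0.8]}
    - {"claw": -1,"slide": [0,0,0],"twist": [0,0,0.853]}
    - {"claw": -1,"slide": [0,0,0],"twist": [0,0,0.853]}

```text
clock: 47.98
eef_pos: [494.4, -190.3, 310.0]
orientation: [0.42, 0.631, 0.613, 0.222]
force: [-0.5, -0.1, -0.7]
gripper_width: 0.594
grasp_force: 62.8
```

>>> apply_moves:
  commands:
    - {"claw": -1,"slide": [0,0,0],"twist": [0,0,0.1]}
    - {"claw": -1,"slide": [0,0,0],"twist": [0,0,0.2]}
    - {"claw": -1,"slide": [0,0,0],"twist": [0,0,0.3]}
    - {"claw": -1,"slide": [0,0,0],"twist": [0,0,0.4]}
    - {"claw": -1,"slide": [0,0,0],"twist": [0,0,0.5]}
    - {"claw": -1,"slide": [0,0,0],"twist": [0,0,0.6]}
    - {"claw": -1,"slide": [0,0,0],"twist": [0,0,0.7]}
    - {"claw": -1,"slide": [0,0,0],"twist": [0.013,-0.016,0.8]}
    - {"claw": -1,"slide": [0,0,0],"twist": [0.013,-0.016,0.847]}
    - {"claw": -1,"slide": [0,0,0],"twist": [0.013,-0.016,0.847]}

```text
clock: 49.22
eef_pos: [494.4, -190.2, 310.2]
orientation: [0.729, 0.241, 0.609, -0.2]
force: [-0.3, 0.4, -0.8]
gripper_width: 0.595
grasp_force: 62.7
```

>>> apply_moves:
  commands:
    - {"claw": -1,"slide": [-0.06,-0.34,0.22],"twist": [0.025,-0.035,-0.008]}
    - {"claw": -1,"slide": [-0.116,-0.683,0.45],"twist": [0.049,-0.07,-0.015]}
    - {"claw": -1,"slide": [-0.116,-0.683,0.45],"twist": [0.049,-0.07,-0.015]}
    - {"claw": -1,"slide": [-0.116,-0.683,0.45],"twist": [0.049,-0.07,-0.015]}

```text
clock: 49.72
eef_pos: [487.8, -110.4, 290.9]
orientation: [0.75, 0.283, 0.56, -0.208]
force: [0.6, -0.1, -1.7]
gripper_width: 0.59
grasp_force: 62.7
```

>>> apply_moves:
  commands:
    - {"claw": -1,"slide": [-0.024,-0.32,0.25],"twist": [0.025,-0.035,-0.008]}
    - {"claw": -1,"slide": [-0.048,-0.648,0.51],"twist": [0.049,-0.07,-0.015]}
    - {"claw": -1,"slide": [-0.048,-0.648,0.51],"twist": [0.049,-0.07,-0.015]}
    - {"claw": -1,"slide": [-0.048,-0.648,0.51],"twist": [0.049,-0.07,-0.015]}

```text
clock: 50.22
eef_pos: [481.3, -31.1, 271.3]
orientation: [0.768, 0.324, 0.509, -0.214]
force: [0.4, 0.1, -1.1]
gripper_width: 0.591
grasp_force: 62.7
```

```bash
python3 g.py w9.png; python3 g.py w9.png; python3 rk.py | grep -v '^[ST]'
python3 - <<'E'
from h import *
im=ctrl.get_image('wrist')
w=im['img'].astype(int); k=(w[:,:,0]>110)&(w[:,:,1]>80)&(w[:,:,2]<50)
n,l,st,c=cv2.connectedComponentsWithStats(k.astype(np.uint8)); print([(x.tolist()) for x in st[1:] if x[4]>150])
w=cv2.imread('pics/w8.png')[:,:,::-1].astype(int); k=(w[:,:,0]>110)&(w[:,:,1]>80)&(w[:,:,2]<50)
n,l,st,c=cv2.connectedComponentsWithStats(k.astype(np.uint8)); print([(x.tolist()) for x in st[1:] if x[4]>150])
for q in ctrl.trace(im,'rack')[:1]: print(q['box'],q['conf'])
print(ctrl.get_state()['gripper_width'])
E
```

```text
[481.40188522 -31.46043257 271.23150167]
[236.5 172. ] 0.82 [483.1 274.8  32. ]
[207.9 139.4] 0.77 [472.4 368.6  32. ]
[389.7 466.1] 0.49 [ 600.1 -129.    32. ]
[124. 104.] 0.43 [522.1 694.3  32. ]
[481.36743914 -31.55938701 271.08650552]
[236.8 173.4] 0.79 [484.6 272.3  32. ]
[208.1 139.5] 0.72 [472.6 367.6  32. ]
[268.2 217.2] 0.58 [501.5 179.6  32. ]
[[259.0, 291.0], [278.0, 258.0]] [[259.0, 323.0], [279.0, 326.0], [302.0, 335.0]]
0 [495. 184.  32.]
0 [498. 197.  32.]
0 [499. 181.  25.]
1 [492. 282.  32.]
1 [489. 283.  32.]
1 [489. 285.  34.]
2 [471. 369.  32.]
[[260, 130, 116, 75, 6618]]
[[260, 130, 118, 79, 7111]]
[98.9, 180.3, 244.2, 310.5] 0.55
0.5936251202659698
```

```bash
sed -i 's/12\.3/16.3/g' go.py; python3 go.py 502 182.5 1.4 110
```

```text
50.825 [480.9 -30.3 271.2] [ 0.6 -0.1 -0.6] [-0.75  0.01 -0.82  0.68  1.17  1.64] 0.5936251202659698
slide [-0.26, -0.476, 0.763] twist [0.117, -0.004, -0.051] rows>=1.5
slide [-0.222, -0.347, 0.841] twist [0.117, -0.004, -0.051] rows>=1.5
slide [-0.194, -0.204, 0.893] twist [0.117, -0.004, -0.051] rows>=1.5
```

>>> apply_moves:
  commands:
    - {"claw": -1,"slide": [-0.13,-0.24,0.38],"twist": [0.058,0,-0.025]}
    - {"claw": -1,"slide": [-0.26,-0.476,0.763],"twist": [0.117,-0.004,-0.051]}
    - {"claw": -1,"slide": [-0.26,-0.476,0.763],"twist": [0.117,-0.004,-0.051]}
    - {"claw": -1,"slide": [-0.26,-0.476,0.763],"twist": [0.117,-0.004,-0.051]}

```text
clock: 51.32
eef_pos: [489.0, 45.9, 217.8]
orientation: [0.733, 0.4, 0.483, -0.262]
force: [-0.5, -0.2, -0.9]
gripper_width: 0.597
grasp_force: 63.0
```

>>> apply_moves:
  commands:
    - {"claw": -1,"slide": [-0.11,-0.17,0.42],"twist": [0.058,0,-0.025]}
    - {"claw": -1,"slide": [-0.222,-0.347,0.841],"twist": [0.117,-0.004,-0.051]}
    - {"claw": -1,"slide": [-0.222,-0.347,0.841],"twist": [0.117,-0.004,-0.051]}
    - {"claw": -1,"slide": [-0.222,-0.347,0.841],"twist": [0.117,-0.004,-0.051]}

```text
clock: 51.82
eef_pos: [497.3, 121.5, 164.6]
orientation: [0.691, 0.472, 0.453, -0.307]
force: [0.4, 0.5, -0.4]
gripper_width: 0.593
grasp_force: 63.2
```

>>> apply_moves:
  commands:
    - {"claw": -1,"slide": [-0.1,-0.1,0.45],"twist": [0.058,0,-0.025]}
    - {"claw": -1,"slide": [-0.194,-0.204,0.893],"twist": [0.117,-0.004,-0.051]}
    - {"claw": -1,"slide": [-0.194,-0.204,0.893],"twist": [0.117,-0.004,-0.051]}
    - {"claw": -1,"slide": [-0.194,-0.204,0.893],"twist": [0.117,-0.004,-0.051]}

```text
clock: 52.32
eef_pos: [505.3, 197.6, 111.0]
orientation: [0.642, 0.54, 0.417, -0.349]
force: [0.1, -0.2, -0.7]
gripper_width: 0.592
grasp_force: 63.4
```

```bash
python3 rk.py | grep -v '^[ST]'; python3 go.py 502 182.5 1.4 78; python3 v.py v4.png 502 182.5 502 182.5 58
```

```text
[[164.0, 368.0], [279.0, 259.0], [304.0, 228.0]] [[256.0, 324.0], [277.0, 330.0], [302.0, 336.0]]
0 [ 754. -438.   32.]
0 [496. 182.  32.]
0 [478.  31. 104.]
1 [489. 282.  32.]
1 [482. 276.  32.]
1 [482. 286.  39.]
2 [469. 373.  32.]
2 [469. 368.  32.]
2 [469. 373.  34.]
52.625 [505.2 197.8 110.8] [ 1.1  0.5 -0.2] [-0.22  0.46 -0.7   0.51  1.15  1.46] 0.5932226037412933
slide [-0.297, -0.006, 0.14] twist [0.002, -0.0, 0.001] rows>=0.5
```

View pics/v4.png

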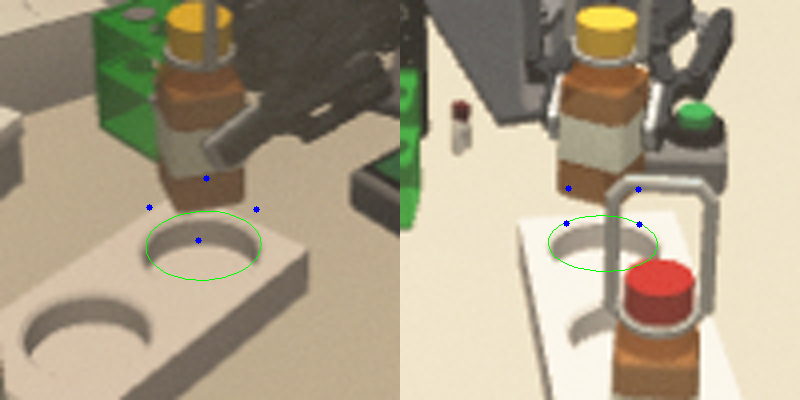

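```bash
python3 go.py 502 185 1.4 66
```

```text
52.725 [505.1 198.1 110.5] [-0.1 -0.1 -0.9] [-0.22  0.46 -0.7   0.51  1.15  1.46] 0.5940660303095228
slide [-0.395, -0.009, 0.207] twist [0.001, -0.0, 0.001] rows>=0.7
```

>>> apply_moves:
  commands:
    - {"claw": -1,"slide": [-0.15,0,0.08],"twist": [0,0,0]}
    - {"claw": -1,"slide": [-0.27,-0.005,0.145],"twist": [0,0,0]}
    - {"claw": -1,"slide": [-0.34,-0.009,0.18],"twist": [0,0,0]}
    - {"claw": -1,"slide": [-0.395,-0.009,0.207],"twist": [0,0,0]}
    - {"claw": -1,"slide": [-0.395,-0.009,0.207],"twist": [0,0,0]}

```text
clock: 53.35
eef_pos: [504.3, 201.6, 65.2]
orientation: [0.642, 0.54, 0.416, -0.35]
force: [-0.3, -1.3, -1.6]
gripper_width: 0.595
grasp_force: 63.4
```

>>> apply_moves:
  commands:
    - {"claw": -1,"slide": [-0.04,0,0.018],"twist": [0,0,0]}
    - {"claw": -1,"slide": [-0.075,0,0.033],"twist": [0,0,0]}
    - {"claw": -1,"slide": [-0.075,0,0.033],"twist": [0,0,0]}
    - {"claw": -1,"slide": [-0.075,0,0.033],"twist": [0,0,0]}

```text
clock: 53.85
eef_pos: [504.6, 201.4, 57.5]
orientation: [0.642, 0.541, 0.417, -0.35]
force: [0.3, 1.0, -1.4]
gripper_width: 0.594
grasp_force: 63.4
```

>>> apply_moves:
  commands:
    - {"claw": -1,"slide": [-0.03,0,0.013],"twist": [0,0,0]}
    - {"claw": -1,"slide": [-0.052,0,0.023],"twist": [0,0,0]}
    - {"claw": -1,"slide": [-0.052,0,0.023],"twist": [0,0,0]}
    - {"claw": -1,"slide": [-0.052,0,0.023],"twist": [0,0,0]}

```text
clock: 54.35
eef_pos: [504.6, 201.5, 52.1]
orientation: [0.641, 0.54, 0.417, -0.35]
force: [-0.7, -1.7, 3.5]
gripper_width: 0.595
grasp_force: 63.3
```

>>> apply_moves:
  commands:
    - {"claw": 0.6,"slide": [0,0,0],"twist": [0,0,0]}
    - {"claw": 0.6,"slide": [0,0,0],"twist": [0,0,0]}
    - {"claw": 0.6,"slide": [0,0,0],"twist": [0,0,0]}
    - {"claw": 0.6,"slide": [0,0,0],"twist": [0,0,0]}
    - {"claw": 0.6,"slide": [0,0,0],"twist": [0,0,0]}
    - {"claw": 0.6,"slide": [0,0,0],"twist": [0,0,0]}

```text
clock: 55.1
eef_pos: [504.5, 201.4, 51.7]
orientation: [0.642, 0.541, 0.417, -0.35]
force: [0.4, 0.2, 0.6]
gripper_width: 0.8
grasp_force: 0.0
```

>>> apply_moves:
  commands:
    - {"claw": 0.6,"slide": [0,0,-0.25],"twist": [0,0,0]}
    - {"claw": 0.7,"slide": [0,0,-0.6],"twist": [0,0,0]}
    - {"claw": 0.8,"slide": [0,0,-1],"twist": [0,0,0]}
    - {"claw": 0.8,"slide": [0,0,-1],"twist": [0,0,0]}
    - {"claw": 0.8,"slide": [0,0,-1],"twist": [0,0,0]}

```text
clock: 55.72
eef_pos: [489.0, 111.5, 92.1]
orientation: [0.642, 0.541, 0.417, -0.35]
force: [0.4, -0.0, -0.3]
gripper_width: 0.896
grasp_force: 0.0
```

```bash
python3 c.py w10.png bottle_yellow bail_yellow bottle_red bail_red start_top rack_hole0
python3 - <<'E'
from h import *
im=ctrl.get_image('wrist')
for t in('bottle_yellow','bail_yellow','rack'):
    for q in ctrl.trace(im,t)[:1]:
        m=q['mask']; ys,xs=np.nonzero(m); print(t,np.round(q['box']),round(q['conf'],2), [(y,xs[ys==y].min(),xs[ys==y].max()) for y in range(ys.min()+5,ys.max(),25)])
w=im['img'].astype(int); k=(w[:,:,0]>110)&(w[:,:,1]>80)&(w[:,:,2]<50)
n,l,st,c=cv2.connectedComponentsWithStats(k.astype(np.uint8)); print([(x.tolist()) for x in st[1:] if x[4]>150])
E
```

```text
55.875 [488. 112.  92.] [ 0.15  0.9  -0.41] [-0.4   0.59 -0.57  0.89  1.1   1.05] [ 1.1  0.4 -0. ]
bottle_yellow scene [([262.7, 286.5], 0.69)]
bottle_yellow side [([267.6, 318.8], 0.6)]
bottle_yellow wrist [([243.2, 321.5], 0.89)]
   -> [508. 188.   9.] [6.5 5.6 2.5]
bail_yellow scene [([302.6, 226.5], 0.57)]
bail_yellow side [([241.1, 336.6], 0.66), ([205.4, 322.0], 0.64)]
bail_yellow wrist [([23.5, 319.6], 0.55)]
   -> [482. 361. 118.] [72.3 49.1 51.9]
bottle_red scene [([313.4, 227.2], 0.73)]
bottle_red side [([312.2, 332.8], 0.78)]
bottle_red wrist [([123.7, 269.9], 0.82)]
   -> [474. 376.   9.] [3.4 1.6 2.2]
bail_red scene [([239.1, 216.2], 0.86), ([230.6, 279.4], 0.62)]
bail_red side [([239.6, 337.6], 0.65)]
bail_red wrist []
   -> [472. 378. 186.] [1.2 1.2]
start_top scene [([278.4, 259.8], 0.7), ([237.4, 351.4], 0.42)]
start_top side [([224.6, 344.0], 0.4), ([230.0, 285.1], 0.31)]
start_top wrist []
   -> [434. 313. 142.] [44.5 44.5]
rack_hole0 scene [([279.6, 259.0], 0.93), ([303.2, 228.9], 0.79), ([256.6, 290.3], 0.73)]
rack_hole0 side [([258.0, 322.0], 0.73), ([277.8, 330
[... 647 characters left out ...]
p.int64(374)), (68, np.int64(270), np.int64(373)), (93, np.int64(273), np.int64(370)), (118, np.int64(275), np.int64(368)), (143, np.int64(279), np.int64(365)), (168, np.int64(289), np.int64(357)), (193, np.int64(281), np.int64(355)), (218, np.int64(283), np.int64(351)), (243, np.int64(286), np.int64(346))]
rack [219.  88. 397. 312.] 0.77 [(95, np.int64(287), np.int64(300)), (120, np.int64(222), np.int64(246)), (145, np.int64(227), np.int64(281)), (170, np.int64(233), np.int64(287)), (195, np.int64(239), np.int64(363)), (220, np.int64(245), np.int64(379)), (245, np.int64(251), np.int64(394)), (270, np.int64(257), np.int64(391)), (295, np.int64(263), np.int64(318))]
[[290, 107, 60, 31, 1441]]
```

Run:
```python
from kin import *
S,T=ctrl.get_image('scene'),ctrl.get_image('side')
print(tri([ray(S,(237.2,351.6)),ray(T,(224,343))]))
p,_=pose()
W=[(p+[-10,-50,110],tool(1.3,.6)),(np.array([420,20,180.]),tool(1.2,1.4))]
for a,r in W: print(ik(a,r))
plan(W)
```

```text
(array([442.75663048,  26.85373795,  47.00584661]), [0.6484301491815629, 0.6484301491815606])
(array([-0.46,  0.22, -0.56,  1.06,  0.95,  1.24]), 0.0, 0.0)
(array([-0.08, -0.08, -0.6 ,  1.01,  0.16,  1.87]), 0.0, 0.0)
slide [0.398, -0.006, -0.457] twist [-0.027, -0.057, 0.016] rows>=1.0
slide [0.356, 0.005, -0.491] twist [-0.027, -0.057, 0.016] rows>=1.0
slide [-0.5, -0.457, -0.333] twist [-0.035, -0.509, 0.055] rows>=4.3
```

>>> apply_moves:
  commands:
    - {"claw": 0.8,"slide": [0.2,0,-0.23],"twist": [-0.013,-0.028,0.008]}
    - {"claw": 0.0,"slide": [0.4,0,-0.457],"twist": [-0.027,-0.057,0.016]}
    - {"claw": -1,"slide": [0.75,0,-0.94],"twist": [-0.054,-0.114,0.032]}
    - {"claw": -1,"slide": [0.75,0,-0.94],"twist": [-0.054,-0.114,0.032]}
    - {"claw": -1,"slide": [0.75,0,-0.94],"twist": [-0.054,-0.114,0.032]}

```text
clock: 57.7
eef_pos: [479.3, 56.9, 199.5]
orientation: [0.704, 0.536, 0.371, -0.283]
force: [-0.2, -0.2, -0.6]
gripper_width: 0.042
grasp_force: 0.0
```

>>> apply_moves:
  commands:
    - {"claw": -1,"slide": [-0.1,-0.1,-0.08],"twist": [-0.009,-0.12,0.014]}
    - {"claw": -1,"slide": [-0.22,-0.22,-0.16],"twist": [-0.018,-0.24,0.028]}
    - {"claw": -1,"slide": [-0.35,-0.34,-0.25],"twist": [-0.027,-0.36,0.042]}
    - {"claw": -1,"slide": [-0.5,-0.457,-0.333],"twist": [-0.035,-0.48,0.055]}
    - {"claw": -1,"slide": [-0.5,-0.457,-0.333],"twist": [-0.035,-0.509,0.055]}
    - {"claw": -1,"slide": [-0.5,-0.457,-0.333],"twist": [-0.035,-0.509,0.055]}
    - {"claw": -1,"slide": [-0.5,-0.457,-0.333],"twist": [-0.035,-0.509,0.055]}

```text
clock: 58.58
eef_pos: [419.7, 15.7, 175.4]
orientation: [0.822, 0.563, 0.069, -0.05]
force: [0.6, -0.6, 0.4]
gripper_width: -0.0
grasp_force: 0.0
```

```bash
cat > bt.py <<'E'
from h import *
im=ctrl.get_image('wrist'); p,r=pose(); print(p,r.as_matrix()[:,2].round(2),ctrl.get_state()['gripper_width'])
for q in ctrl.mark_of(im,'start_top')[:2]: print(q['pixel'],q['conf'],atz(ray(im,q['pixel']),46))
w=im['img'].astype(int); k=(w[:,:,1]>w[:,:,0]*2)&(w[:,:,1]>w[:,:,2]*1.5)&(w[:,:,1]>70)
n,l,st,c=cv2.connectedComponentsWithStats(k.astype(np.uint8))
for i in range(1,n):
    if st[i,4]>100: print(st[i].tolist(),c[i].round(),atz(ray(im,c[i][::-1]),46).round(1))
E
python3 bt.py
```

```text
[419.79068779  15.37355451 175.64786901] [ 0.06  0.16 -0.99] -0.0010649689364703166
[188.2, 332.2] 0.92 [437.37214026  27.32573008  46.        ]
[514, 0, 126, 66, 4529] [569.  28.] [670.5  82.2  46. ]
[487, 14, 43, 62, 1612] [508.  44.] [615.6  87.2  46. ]
[318, 171, 30, 29, 641] [332. 185.] [438.5  29.6  46. ]
```

Run:
```python
from kin import *
W=[(np.array([440,27.5,66.]),tool(1.2,1.55)),(np.array([440,27.5,42.]),tool(1.2,1.55))]
for a,r in W: print(ik(a,r))
plan(W)
```

```text
(array([ 0.05,  0.13, -0.66,  0.78,  0.02,  1.99]), 0.0, 0.0)
(array([ 0.05,  0.16, -0.68,  0.72,  0.02,  1.99]), 0.0, 0.0)
slide [-0.001, 0.073, 0.557] twist [-0.001, -0.048, -0.0] rows>=0.9
slide [0.041, 0.072, 0.556] twist [-0.001, -0.048, -0.0] rows>=0.9
slide [-0.005, -0.0, 0.24] twist [0.0, 0.0, 0.0] rows>=0.4
```

>>> apply_moves:
  commands:
    - {"claw": -1,"slide": [0,0.073,0.45],"twist": [0,-0.05,0]}
    - {"claw": -1,"slide": [0.03,0.145,0.9],"twist": [0,-0.096,0]}
    - {"claw": -1,"slide": [0.03,0.145,0.95],"twist": [0,-0.096,0]}
    - {"claw": -1,"slide": [0.03,0.145,0.95],"twist": [0,-0.096,0]}

```text
clock: 59.18
eef_pos: [440.1, 27.8, 83.7]
orientation: [0.825, 0.565, 0.008, -0.007]
force: [0.6, -0.8, 0.7]
gripper_width: 0.0
grasp_force: 0.0
```

```bash
python3 bt.py
```

```text
[440.77902561  27.62754128  84.46933583] [ 0.01  0.02 -1.  ] 0.0015389808564542763
[233.7, 313.2] 0.62 [437.2468781   26.86863134  46.        ]
[556, 0, 63, 58, 2743] [586.  24.] [611.4  84.8  46. ]
[616, 0, 24, 53, 677] [629.  30.] [634.9  74.3  46. ]
[624, 0, 16, 19, 232] [633.   7.] [639.3  84.8  46. ]
[292, 212, 43, 35, 1180] [313. 229.] [438.1  29.4  46. ]
```

Over the button. Down in steps.

>>> apply_moves:
  commands:
    - {"claw": -1,"slide": [0.01,0.015,0.2],"twist": [0,0,0]}
    - {"claw": -1,"slide": [0.01,0.015,0.34],"twist": [0,0,0]}
    - {"claw": -1,"slide": [0.01,0.015,0.37],"twist": [0,0,0]}
    - {"claw": -1,"slide": [0.01,0.015,0.37],"twist": [0,0,0]}

```text
clock: 59.78
eef_pos: [443.0, 28.8, 47.3]
orientation: [0.825, 0.565, 0.008, -0.006]
force: [-0.1, -2.3, 2.9]
gripper_width: -0.002
grasp_force: 1.6
```

>>> apply_moves:
  commands:
    - {"claw": -1,"slide": [0,0,0.04],"twist": [0,0,0]}
    - {"claw": -1,"slide": [0,0,0.06],"twist": [0,0,0]}
    - {"claw": -1,"slide": [0,0,0.06],"twist": [0,0,0]}

```text
clock: 60.15
eef_pos: [443.5, 28.9, 45.0]
orientation: [0.825, 0.565, 0.009, -0.005]
force: [-15.9, -4.8, 54.1]
gripper_width: 0.002
grasp_force: 26.6
```

>>> apply_moves:
  commands:
    - {"claw": -1,"slide": [0,0,-0.3],"twist": [0,0,0]}
    - {"claw": -1,"slide": [0,0,-0.8],"twist": [0,0,0]}
    - {"claw": -1,"slide": [0,0,-0.8],"twist": [0,0,0]}
    - {"claw": -1,"slide": [0,0,-0.8],"twist": [0,0,0]}

```text
clock: 60.65
eef_pos: [442.1, 28.1, 120.5]
orientation: [0.825, 0.565, 0.008, -0.007]
force: [-0.3, -0.6, 0.5]
gripper_width: -0.002
grasp_force: 0.0
```

Run:
```python
from h import *
s=ctrl.get_state(); print(s['clock'],np.round(s['eef_pos']),np.round(s['force'],1))
S,T=ctrl.get_image('scene'),ctrl.get_image('side')
for t in('bottle_red','bottle_yellow','bail_red','bail_yellow','lime_rack','pen_cup','vial'):
    m=[ctrl.mark_of(i,t) for i in(S,T)]
    if all(m): print(t,np.round(tri([ray(i,q[0]['pixel']) for i,q in zip((S,T),m)])[0]))
print(ctrl.job_done())
```

```text
60.65 [442.  28. 120.] [-0.3 -0.6  0.5]
bottle_red [477. 373.   8.]
bottle_yellow [508. 178.   7.]
bail_red [478. 374. 180.]
bail_yellow [506. 176. 172.]
lime_rack [656.  95.  -1.]
pen_cup [668. -21.   2.]
vial [513. 116.  47.]
the job is handed in; nothing more can be done
None
```

The red and yellow bottles (no blue one was there) were each unhooked, held upside down for about 3 s or more and set upright in the rack, then I pressed the green button once, to its stop, and handed the job in at 60.7 s; the system gave no verdict.

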